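# Strike a scoop of transport tubes level

### The arm

A 6-joint arm with a two-finger parallel gripper is mounted at the origin on a cart in front of the work surface, level with it; the furniture and walls round the work are solid. World frame = base frame: x ahead of the robot, y to its left, z up, the work surface at z = 0. Lengths are in m, angles in degrees, forces in N, time in s.
With the tool pointing down it reaches from about 0.3 to 0.75 m from the base axis. Payload 8.5 kg.
Tool frame: the origin (TCP) lies between the finger pads; the fingertips stand 8 mm ahead of it and the grasp point (between the pads) lies 11 mm behind it; y points along the fingers, z is the direction in which the jaws open and shut, and the axes are right-handed (so a half turn about y gives the same grasp; the last joint's range is limited). The gripper opens to 85 mm and grips with 20 to 120 N. Pads are 22 mm wide; open, the fingers measure 114 mm over their backs; the gripper's body (76 mm by 85 mm) begins 54 mm behind the grasp point. The pads swing forward as they close: fully open they stand 13 mm farther back than shut.
Start: joints at [60.659, 21.807, 74.336, -0, 83.858, -12.336], TCP at [0.161, 0.526, 0.209] pointing down, gripper open.
Joint ranges: [-178.18, 178.18], [-50.72, 133.34], [12.68, 142.11], [-81.47, 261.47], [9.98, 163.14], [-165.26, 165.26]. Speed limits (degrees/s): [136.94, 136.94, 180, 180, 180, 180].

### API

Orientations are given as a 3x3 rotation matrix whose columns are the frame's x, y, z axes.
In Python, from rig import env, get_image gives the robot as it stands.
- The arm moves only by the tool move_arm, never from a script. Its argument "targets" is one flat list of numbers, 6 for each row, row after row: the shift along the tool's x, y, z in mm, then the turn, a rotation vector about the tool's x, y, z in rad. A call has exactly 5 rows; each row shifts and turns the commanded pose from where the row before left it, along the tool's axes as they then stand; what a row does not reach is not made up. A row lasts 1/8 s, in which the tool goes at most 62.5 mm and 10.7 degrees, less where a joint would pass 70% of its speed; a pose out of reach is approached as far as the arm can. A call is refused whole if a number of a shift passes 62.5 or a number of a turn 0.188, either way. A call with a gripper value outside its range is refused whole. "hand" is the opening, from -1 (shut) to 1 (fully open), so that 0 is half open, set as the call begins (left out, the last holds). The fingers move at their own pace and stop on an object; "squeeze" is the grip in N (left out, the last holds). Time passes only in rows, so rows that do not move let the fingers close, or fill a call up. It gives the time, the measured TCP pose, the force and the opening at its end, in the units of the state.
- env.observe(): the state, without advancing time (a new reading comes with each control period).
- get_image(name): name is "side" or "top" or "wrist"; returns a dict with "pixels" (384x512x3 uint8, red, green, blue), "z_map" (384x512 float32, m along the optical axis (not along the pixel's ray), 0 where there is no reading), "intrinsics" (3x3 intrinsics, pixels), "R" (3x3) and "t" (3): a world point X has camera coordinates R X + t; the wrist camera has in their place "mount" (4x4, takes a point from camera to tool coordinates, whose origin is the TCP and whose axes are the tool frame's). Camera axes: x right, y down, z forward; pixel columns grow to the right and rows downward; lengths in m; the calibration is good to about 2 mm. A picture is of the moment at which its call begins: read the wrist's pose just before it.
- env.close_job(): hands the job in, once; it reports no verdict.
The state is a dict: "time_s": time; "q": joint angles; "qvel": joint speeds; "joint_efforts": joint torques, N m; "position": TCP position; "tool_rot": TCP orientation; "ft_force": force on the tool from outside, world axes, zero at the start; "wrist_torque": the same for the moment, N m; "grip_width": finger opening in m.
Only numpy, scipy, OpenCV 4.12 (cv2) and the standard library are available. Lean on these libraries where they do the work, as an engineer would, in place of code of your own. Each camera call takes 0.05 s, during which the arm holds its last target.

### The job

Take the forked scoop by its green handle, push it in under the pile of tubes on the grey rack and lift all five off together. Then set the scoop on the rim of the grey tray at the end away from the strike bar and drag it along the rim right through under the bar, so that the bar pushes the two upper tubes off into the tray and a single level layer of three stays in the scoop. Finally put the loaded scoop back down squarely inside the black mat and let go; keep the scoop level, never touch the tubes with the gripper, and leave the marker, carton and bud tub alone.

Things in the scene. Friction and masses are not known exactly. Their poses are not given: they have to be found in the camera images.
- scoop: forked steel scoop, loose, about 0.2 kg, starts on the mat. Origin mid-pocket on its underside; x forward to the open fork end, z up. Two flat tines, x = -72 to +52 mm, 6 mm thick, |y| = 22 to 53 mm: a 44 mm wide slot between them, open in front, runs back to x = -60, where a bridge (to x = -72, 14 mm high) joins them
- scoop_floor (a point): middle of the scoop's pocket, level with its floor (scoop z = 6 mm). The pocket is 90 mm long (x) and 98 mm wide (y) inside. Stops on the tines: front at x = 45..50, 16 mm high; back at x = -45..-50, 20 mm high; side walls at |y| = 49..53, 22 mm high (heights from the underside)
- scoop_grip (a point): grip point in the upright green handle, at scoop x = -66, y = 0, z = 105 mm. The handle is 16 mm thick (scoop x), 34 mm wide (y), rises from the bridge to z = 130 mm; grip it from above, best across the 16 mm. With five tubes the scoop weighs about 0.35 kg, its centre of mass some 50 mm ahead of the handle: grip with 60 N or more
- rack: grey narrow pedestal fixed to the worktop, 94 mm long (x), 28 mm wide (y); foot 100 x 34 mm, 4 mm high. Origin under its centre; x points away from the robot: the scoop goes in along +x from the near side, a tine on either side, scoop x along rack x, underside about 10 mm above the worktop; with the origins in line a straight lift takes up all five tubes
- rack_top (a point): middle of the rack's top, 38 mm above the worktop. The tubes lie on it crosswise (along rack y), centred: three side by side, two more on top in the grooves; their ends overhang 32 mm on both sides. End lips at x = -47 and +47 mm rise to 44 mm above the worktop
- tube_a: one of five identical round-bottomed white transport tubes with blue domed caps, 28 mm in diameter, 92 mm long over round ends; origin at the middle of its axis, y along its axis. About 30 g. At the start in the lower layer
- tube_b: one of five identical round-bottomed white transport tubes with blue domed caps, 28 mm in diameter, 92 mm long over round ends; origin at the middle of its axis, y along its axis. About 30 g. At the start in the lower layer
- tube_c: one of five identical round-bottomed white transport tubes with blue domed caps, 28 mm in diameter, 92 mm long over round ends; origin at the middle of its axis, y along its axis. About 30 g. At the start in the lower layer
- tube_d: one of five identical round-bottomed white transport tubes with blue domed caps, 28 mm in diameter, 92 mm long over round ends; origin at the middle of its axis, y along its axis. About 30 g. At the start in the upper layer
- tube_e: one of five identical round-bottomed white transport tubes with blue domed caps, 28 mm in diameter, 92 mm long over round ends; origin at the middle of its axis, y along its axis. About 30 g. At the start in the upper layer
- tray: grey open catch tray fixed to the worktop, 90 mm (x) by 160 mm (y), 72 mm high, walls 5 mm. Origin under its centre. The strike bar crosses above its +y end
- rim (a point): middle of the tray's mouth, level with its flat rim (z = 72 mm). The scoop, its x along tray x and its origin over the tray's middle line, bridges the tray and slides on the rim towards tray +y: from scoop origin at about tray y = -40 mm to y = +130 mm, where it is clear of the bar
- strike_edge (a point): middle of the lower edge of the steel strike bar: tray x = 0, y = 72, z = 110 mm. Fixed to the tray, it runs along tray x from x = -40 to a post at x = 82..98 mm; 8 mm thick, top at z = 142 mm. With the scoop on the rim it clears the lower tubes by 4 mm and meets the upper ones near their axes; the handle passes its near tip 18 mm off
- mat: flat black mat with a yellow border line, 140 x 140 mm, 3 mm thick, fixed; origin at its centre on the worktop, x away from the robot. The scoop's pocket belongs over its middle, scoop x along mat x (the handle overhangs at the -x side)
- marker_black: black marker, 144 mm long, lying on the worktop; bystander
- small_carton: white and blue tablet carton 76 x 102 x 66 mm; bystander
- bud_tub: clear tub of cotton buds, 77 mm wide, 80 mm tall; bystander

How it is judged (in metres and radians):
On the way, in this order (a step that is already met when the one before it is completed fails the run):
1. all five tubes lifted off the rack in the scoop (x of tube_a in the frame of scoop between -0.045 and 0.045 m and y of tube_a in the frame of scoop between -0.03 and 0.03 m and z of tube_a in the frame of scoop between 0.01 and 0.065 m and x of tube_b in the frame of scoop between -0.045 and 0.045 m and y of tube_b in the frame of scoop between -0.03 and 0.03 m and z of tube_b in the frame of scoop between 0.01 and 0.065 m and x of tube_c in the frame of scoop between -0.045 and 0.045 m and y of tube_c in the frame of scoop between -0.03 and 0.03 m and z of tube_c in the frame of scoop between 0.01 and 0.065 m and x of tube_d in the frame of scoop between -0.045 and 0.045 m and y of tube_d in the frame of scoop between -0.03 and 0.03 m and z of tube_d in the frame of scoop between 0.01 and 0.065 m and x of tube_e in the frame of scoop between -0.045 and 0.045 m and y of tube_e in the frame of scoop between -0.03 and 0.03 m and z of tube_e in the frame of scoop between 0.01 and 0.065 m and height (world z) of scoop above 0.065 m), for 0.2 s.
2. scoop with all five tubes on the tray's rim, before the bar (x of tube_a in the frame of scoop between -0.045 and 0.045 m and y of tube_a in the frame of scoop between -0.03 and 0.03 m and z of tube_a in the frame of scoop between 0.01 and 0.065 m and x of tube_b in the frame of scoop between -0.045 and 0.045 m and y of tube_b in the frame of scoop between -0.03 and 0.03 m and z of tube_b in the frame of scoop between 0.01 and 0.065 m and x of tube_c in the frame of scoop between -0.045 and 0.045 m and y of tube_c in the frame of scoop between -0.03 and 0.03 m and z of tube_c in the frame of scoop between 0.01 and 0.065 m and x of tube_d in the frame of scoop between -0.045 and 0.045 m and y of tube_d in the frame of scoop between -0.03 and 0.03 m and z of tube_d in the frame of scoop between 0.01 and 0.065 m and x of tube_e in the frame of scoop between -0.045 and 0.045 m and y of tube_e in the frame of scoop between -0.03 and 0.03 m and z of tube_e in the frame of scoop between 0.01 and 0.065 m and x of scoop in the frame of tray between -0.03 and 0.03 m and z of scoop in the frame of tray between 0.065 and 0.084 m and y of scoop in the frame of tray between -0.1 and 0 m), for 0.1 s.
3. scoop dragged along the rim past the bar: three tubes left in one layer, two in the tray (x of scoop in the frame of tray between -0.03 and 0.03 m and z of scoop in the frame of tray between 0.065 and 0.084 m and y of scoop in the frame of tray above 0.1 m and x of tube_a in the frame of scoop between -0.045 and 0.045 m and y of tube_a in the frame of scoop between -0.03 and 0.03 m and z of tube_a in the frame of scoop between 0.01 and 0.03 m and x of tube_b in the frame of scoop between -0.045 and 0.045 m and y of tube_b in the frame of scoop between -0.03 and 0.03 m and z of tube_b in the frame of scoop between 0.01 and 0.03 m and x of tube_c in the frame of scoop between -0.045 and 0.045 m and y of tube_c in the frame of scoop between -0.03 and 0.03 m and z of tube_c in the frame of scoop between 0.01 and 0.03 m and x of tube_d in the frame of tray between -0.042 and 0.042 m and y of tube_d in the frame of tray between -0.077 and 0.077 m and z of tube_d in the frame of tray between 0 and 0.062 m and x of tube_e in the frame of tray between -0.042 and 0.042 m and y of tube_e in the frame of tray between -0.077 and 0.077 m and z of tube_e in the frame of tray between 0 and 0.062 m), for 0.1 s.
At the end, for the whole second after the job is handed in: The scoop stands flat on the mat, its origin within 30 mm of the mat's centre and turned less than 0.25 rad from it, released and at rest, with the three lower tubes in one layer in its pocket (axes 10 to 30 mm above its underside); the two upper tubes lie at rest inside the tray, below its rim (x of tube_a in the frame of scoop between -0.045 and 0.045 m and y of tube_a in the frame of scoop between -0.03 and 0.03 m and z of tube_a in the frame of scoop between 0.01 and 0.03 m and x of tube_b in the frame of scoop between -0.045 and 0.045 m and y of tube_b in the frame of scoop between -0.03 and 0.03 m and z of tube_b in the frame of scoop between 0.01 and 0.03 m and x of tube_c in the frame of scoop between -0.045 and 0.045 m and y of tube_c in the frame of scoop between -0.03 and 0.03 m and z of tube_c in the frame of scoop between 0.01 and 0.03 m and x of tube_d in the frame of tray between -0.042 and 0.042 m and y of tube_d in the frame of tray between -0.077 and 0.077 m and z of tube_d in the frame of tray between 0 and 0.062 m and x of tube_e in the frame of tray between -0.042 and 0.042 m and y of tube_e in the frame of tray between -0.077 and 0.077 m and z of tube_e in the frame of tray between 0 and 0.062 m and horizontal distance between scoop and mat below 0.03 m and angle between the x axis of scoop and the x axis of mat, either way round below 0.25 rad and height (world z) of scoop below 0.008 m and angle between scoop's own z axis and vertical below 0.08 rad and linear speed of scoop below 0.02 m/s and linear speed of each of tube_a, tube_b, tube_c, tube_d, tube_e below 0.03 m/s); the robot touches nothing.
It fails at once if the scoop is tilted by more than 0.4 rad (angle between scoop's own z axis and vertical above 0.4 rad).
It fails at once if a tube is touched by the gripper or arm (contact force between any of the fingers, the arm and tube_a above 0.5 N or contact force between any of the fingers, the arm and tube_b above 0.5 N or contact force between any of the fingers, the arm and tube_c above 0.5 N or contact force between any of the fingers, the arm and tube_d above 0.5 N or contact force between any of the fingers, the arm and tube_e above 0.5 N).
It fails at once if a bystander is moved by more than 30 mm (distance of any of marker_black, small_carton, bud_tub from where it was at the start of the episode above 0.03 m).
It also fails if it takes over 72 s, if anything falls off the work surface, if the arm or the gripper's body presses on something with over 40 N, if the wrist force passes 120 N, or if a joint passes its speed limit or range.

## Working session

There is one attempt and no reset: what is moved stays moved. The work goes in short steps, Python scripts to look and compute and a tool call to move; the robot and the scene stay as the last step left them, time stands still between calls to the robot, and variables do not carry over. Pictures are saved under pics/ and viewed, and the job is handed in when it is done.

Besides the shell and the picture viewer there is one more tool, called after "Request:" by a JSON object that holds its "name" and its "arguments". move_arm: Moves the arm, as the interface text tells. Its arguments: {"type":"object","properties":{"targets":{"type":"array"},"hand":{"type":"number"},"squeeze":{"type":"number"}},"required":["targets"]}

```bash
ls; mkdir -p pics; python3 - <<'E'
from rig import env, get_image
import cv2, numpy as np, pickle
s=env.observe(); print(s)
for n in ["side","top","wrist"]:
    im=get_image(n); pickle.dump(im,open(f"pics/{n}0.pkl","wb"))
    cv2.imwrite(f"pics/{n}0.png",im["pixels"][:,:,::-1])
    print(n,im["intrinsics"],im.get("R"),im.get("t"),im.get("mount"))
E
```

```text
pics
{'time_s': 0.0, 'q': array([ 6.06598645e+01,  2.18403559e+01,  7.43845347e+01, -1.23780138e-03,
        8.38574505e+01, -1.23381169e+01]), 'qvel': array([-0.14358062,  0.00317526,  0.0674209 , -0.01934157,  0.03784963,
       -0.08004933]), 'joint_efforts': array([-3.70202661e-04, -4.48477077e+01, -2.31268090e+01, -3.32437166e-04,
        5.00531503e-03,  1.25692787e-05]), 'position': array([0.16069116, 0.52566585, 0.20861903]), 'tool_rot': array([[ 9.56295037e-01, -6.85455719e-04,  2.92402687e-01],
       [-2.92403351e-01, -1.26330203e-03,  9.56294246e-01],
       [-2.86104452e-04, -9.99998967e-01, -1.40851901e-03]]), 'ft_force': array([0.23848986, 0.33492448, 0.09451485]), 'wrist_torque': array([ 0.02574687, -0.00184964, -0.0369201 ]), 'grip_width': 0.08533745289856212}
side [[424.88452493   0.         250.81443249]
 [  0.         424.88452493 187.36308586]
 [  0.           0.           1.        ]] [[ 0.46405769 -0.88574676 -0.01015581]
 [-0.4297646  -0.21510605 -0.87694457]
 [ 0.77456623  0.41131748 -0.48048422]] [-0.14827566  0.32618529  0.736452  ] None
top [[475.50004448   0.         248.85917937]
 [  0.         475.50004448 199.04551739]
 [  0.           0.           1.        ]] [[-0.02070711 -0.99978393  0.00182168]
 [-0.99684158  0.02050637 -0.07672258]
 [ 0.07666865 -0.00340463 -0.99705081]] [0.09948784 0.49729584 1.51337574] None
wrist [[298.57285083   0.         253.04687381]
 [  0.         298.57285083 189.31141836]
 [  0.           0.           1.        ]] None None [[ 4.15157826e-04  9.64105183e-01  2.65520289e-01 -6.88583266e-02]
 [-1.47106440e-03 -2.65519435e-01  9.64104385e-01 -1.65405580e-01]
 [ 9.99998832e-01 -7.90852924e-04  1.30802834e-03 -1.16894778e-03]
 [ 0.00000000e+00  0.00000000e+00  0.00000000e+00  1.00000000e+00]]
```

View pics/side0.png

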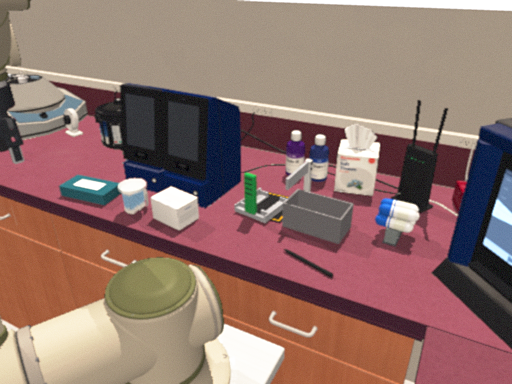

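View pics/top0.png

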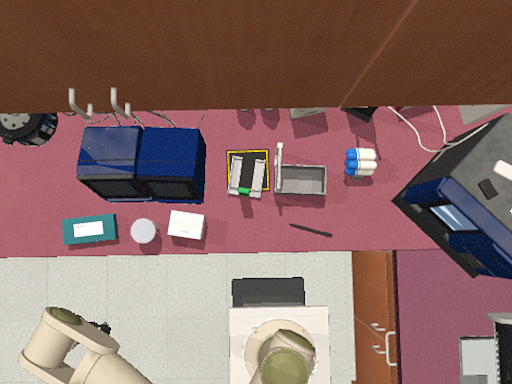

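View pics/wrist0.png

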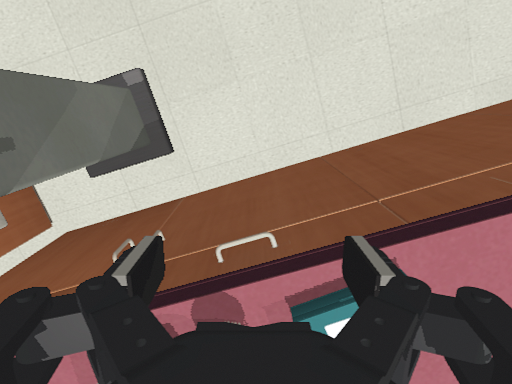

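```bash
cat > h.py <<'E'
import numpy as np, cv2
from rig import env, get_image
def cloud(im,s=None):
    K=im["intrinsics"];h,w=im["z_map"].shape
    u,v=np.meshgrid(np.arange(w),np.arange(h)); z=im["z_map"]
    c=np.stack([(u-K[0,2])/K[0,0]*z,(v-K[1,2])/K[1,1]*z,z],-1)
    if "R" in im: return (c-im["t"])@im["R"]
    M=im["mount"]; p=c@M[:3,:3].T+M[:3,3]
    return p@s["tool_rot"].T+s["position"]
def ray(im,u,v,zp,s=None):
    K=im["intrinsics"]; d=np.array([(u-K[0,2])/K[0,0],(v-K[1,2])/K[1,1],1.])
    if "R" in im: o=-im["R"].T@im["t"]; d=im["R"].T@d
    else:
        M=im["mount"]; o=s["tool_rot"]@M[:3,3]+s["position"]; d=s["tool_rot"]@M[:3,:3]@d
    return o+d*(zp-o[2])/d[2]
def proj(im,X,s=None):
    X=np.asarray(X,float)
    if "R" in im: c=im["R"]@X+im["t"]
    else:
        M=im["mount"]; c=M[:3,:3].T@(s["tool_rot"].T@(X-s["position"])-M[:3,3])
    p=im["intrinsics"]@c; return p[:2]/p[2]
E
python3 - <<'E'
import pickle,cv2,numpy as np
from h import *
im=pickle.load(open("pics/top0.pkl","rb"))
p=im["pixels"][120:260,150:410,::-1]
cv2.imwrite("pics/topz.png",cv2.resize(p,None,fx=3,fy=3,interpolation=cv2.INTER_CUBIC))
P=cloud(im)
# shelf height, counter check
print("counter",P[215,300],"shelf",P[50,300],P[105,300],P[100,250])
print("tray corners", P[163,276],P[165,325],P[195,325],P[193,276])
print("carton",P[225,185],"tubes",P[160,350],P[160,372],"handle",P[191,244],"monitor",P[165,200])
print("marker",P[230,312])
E
```

```text
counter [ 0.44507155 -0.07584903  0.00329655] shelf [0.63853574 0.01653106 0.9012529 ] [ 0.63914854 -0.01455264  0.61655681] [0.63956997 0.08528363 0.65709149]
tray corners [ 0.61520564 -0.00143764  0.01511373] [ 6.07555269e-01 -1.62955445e-01  3.34289558e-04] [ 0.50859455 -0.15926147  0.00297895] [0.51397958 0.00333631 0.05313248]
carton [0.41875312 0.2894391  0.06711257] tubes [ 0.6099566  -0.2279895   0.08048557] [ 0.60792313 -0.295421    0.08458607] handle [0.51480901 0.10359707 0.13361689] monitor [0.59105264 0.23080892 0.1646613 ]
marker [ 0.39560511 -0.11244781  0.00981521]
```

View pics/topz.png

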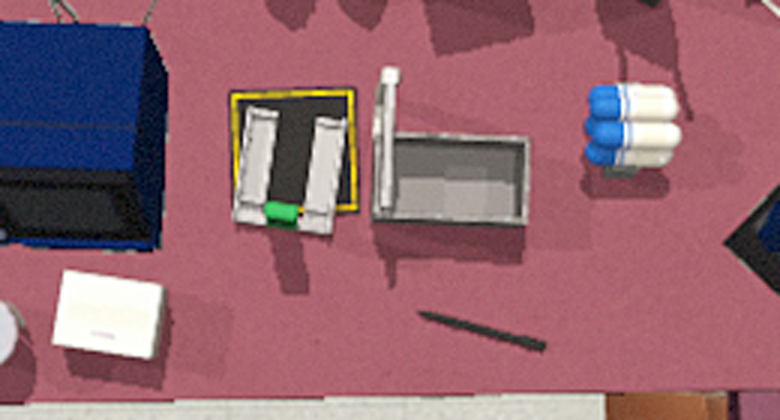

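Request:
{"name": "move_arm", "arguments": {"targets": [0, -15, 0, 0, 0.182, 0, 0, -15, 0, 0, 0.182, 0, 0, -15, 0, 0, 0.182, 0, 0, -15, 0, 0, 0.182, 0, 0, -15, 0, 0, 0.182, 0], "hand": 1, "squeeze": 80}}

```text
time_s: 0.78
position: [0.1608, 0.5258, 0.2844]
tool_rot: [[0.35, -0.0, 0.937], [-0.937, -0.001, 0.35], [0.0, -1.0, -0.001]]
ft_force: [-0.4, 0.2, -0.4]
grip_width: 0.0855
```

Request:
{"name": "move_arm", "arguments": {"targets": [0, -10, 0, 0, 0.182, 0, 0, -5, 0, 0, 0.182, 0, 50, 0, 30, 0, 0, 0, 50, 0, 40, 0, 0, 0, 50, 0, 40, 0, 0, 0]}}

```text
time_s: 1.4
position: [0.2696, 0.3768, 0.2991]
tool_rot: [[0.001, -0.0, 1.0], [-1.0, -0.0, 0.001], [0.0, -1.0, -0.0]]
ft_force: [1.1, 0.9, -0.6]
grip_width: 0.0856
```

Request:
{"name": "move_arm", "arguments": {"targets": [50, 0, 40, 0, 0, 0, 50, 0, 40, 0, 0, 0, 50, 0, 40, 0, 0, 0, 50, 0, 40, 0, 0, 0, 40, 0, 40, 0, 0, 0]}}

```text
time_s: 2.02
position: [0.466, 0.1411, 0.2992]
tool_rot: [[-0.001, -0.0, 1.0], [-1.0, 0.0, -0.001], [-0.0, -1.0, -0.0]]
ft_force: [0.3, 0.8, 0.8]
grip_width: 0.0853
```

```bash
cat > shot.py <<'E'
import sys,pickle
from h import *
n,tag=sys.argv[1],sys.argv[2]
s=env.observe(); im=get_image(n)
s={k:np.asarray(v) for k,v in s.items()}
pickle.dump((im,s),open(f"pics/{tag}.pkl","wb"))
cv2.imwrite(f"pics/{tag}.png",cv2.resize(im["pixels"][:,:,::-1],(768,576),interpolation=cv2.INTER_CUBIC))
print(s["position"],s["time_s"])
E
python3 shot.py wrist w1
```

```text
[0.46602376 0.14108406 0.29924392] 2.025
```

View pics/w1.png

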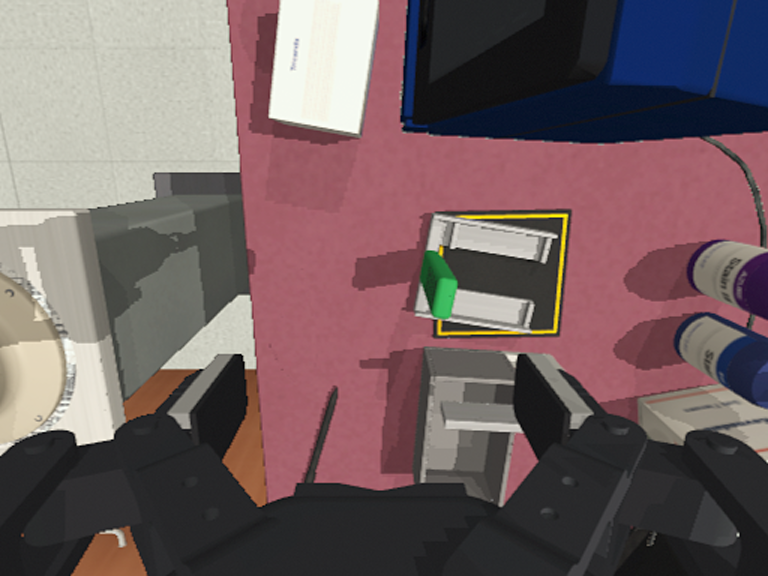

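```bash
python3 - <<'E'
import pickle
from h import *
im,s=pickle.load(open("pics/w1.pkl","rb"))
P=cloud(im,s); hsv=cv2.cvtColor(im["pixels"],cv2.COLOR_RGB2HSV)
ye=cv2.inRange(hsv,(22,150,120),(34,255,255)); gr=cv2.inRange(hsv,(45,120,60),(80,255,255))
print(ye.sum()//255,gr.sum()//255)
pt=P[(ye>0)&(P[...,2]<0.02)]; 
print("z yellow",np.median(pt[:,2]))
r=cv2.minAreaRect((pt[:,:2]*1000).astype(np.float32)); print("mat rect depth",r)
v,u=np.where((ye>0)&(P[...,2]<0.02)); q=np.array([ray(im,a,b,.003,s) for a,b in zip(u,v)])
r=cv2.minAreaRect((q[:,:2]*1000).astype(np.float32)); print("mat rect ray",r, cv2.boxPoints(r))
g=P[gr>0]; top=g[g[:,2]>np.percentile(g[:,2],98)-.008]; print("handle zmax",g[:,2].max(),np.percentile(g[:,2],[2,98]),len(top))
r=cv2.minAreaRect((top[:,:2]*1000).astype(np.float32)); print("handle top",r,top.mean(0))
# scoop metal points: above mat z .008..0.03 
x,y,z=P[...,0],P[...,1],P[...,2]
m=(z>.006)&(z<.05)&(x>.45)&(x<.68)&(y>.02)&(y<.16)&(hsv[...,1]<60)&(hsv[...,2]>90)
cv2.imwrite("pics/m1.png",m.astype(np.uint8)*255)
for lo,hi in [(.006,.012),(.012,.018),(.018,.03)]:
    k=m&(z>lo)&(z<hi); print(lo,k.sum())
r=cv2.minAreaRect((P[m][:,:2]*1000).astype(np.float32)); print("scoop",r,cv2.boxPoints(r))
E
```

```text
633 710
z yellow 0.003938417525888138
mat rect depth ((592.6672973632812, 90.171142578125), (131.05723571777344, 131.9811553955078), 0.8109092116355896)
mat rect ray ((592.5598754882812, 90.07826232910156), (130.65272521972656, 131.7910614013672), 0.8561928272247314) [[526.2561   154.99026 ]
 [528.22546   23.213926]
 [658.86365   25.16626 ]
 [656.8943   156.9426  ]]
handle zmax 0.4646558282975131 [0.02615964 0.13480292] 348
handle top ((497.83966064453125, 151.3463134765625), (25.6800594329834, 128.64797973632812), 19.66492462158203) [0.51318925 0.10768426 0.13666235]
0.006 1869
0.012 323
0.018 772
scoop ((569.178466796875, 95.80384826660156), (106.05398559570312, 125.2680435180664), 80.58879852294922) [[498.71658   53.732433]
 [622.2985    33.248745]
 [639.6404   137.87526 ]
 [516.0584   158.35895 ]]
```

View pics/m1.png

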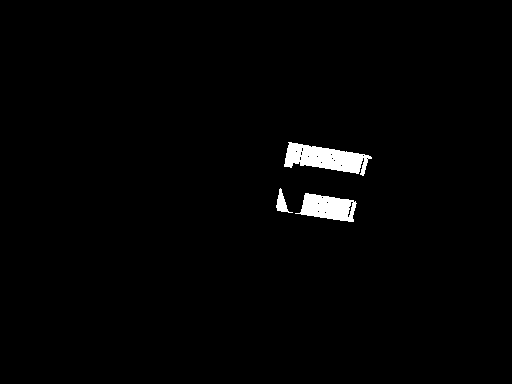

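```bash
python3 - <<'E'
import pickle
from h import *
im,s=pickle.load(open("pics/w1.pkl","rb"))
P=cloud(im,s); hsv=cv2.cvtColor(im["pixels"],cv2.COLOR_RGB2HSV)
gr=cv2.inRange(hsv,(45,120,60),(80,255,255))
m=(gr>0)&(P[...,2]>.127)&(P[...,2]<.145)&(P[...,0]>.48)&(P[...,0]<.55)
top=P[m];print(len(top),np.median(top[:,2]))
r=cv2.minAreaRect((top[:,:2]*1000).astype(np.float32)); print("handle top",r,top.mean(0))
v,u=np.where(m); q=np.array([ray(im,a,b,.133,s) for a,b in zip(u,v)])
print(cv2.minAreaRect((q[:,:2]*1000).astype(np.float32)),q.mean(0))
# tray rim
x,y,z=P[...,0],P[...,1],P[...,2]
m=(abs(z-.072)<.006)&(x>.45)&(x<.68)&(y<.03)&(y>-.2)
print(m.sum()); r=cv2.minAreaRect((P[m][:,:2]*1000).astype(np.float32)); print(r,cv2.boxPoints(r))
b=(z>.135)&(z<.155)&(x>.5)&(x<.7)&(y<.03)&(y>-.1)
r=cv2.minAreaRect((P[b][:,:2]*1000).astype(np.float32)); print(b.sum(),r,cv2.boxPoints(r))
E
```

```text
342 0.13320563590145157
handle top ((513.8966064453125, 105.50039672851562), (32.24121856689453, 14.274372100830078), 79.24300384521484) [0.51379579 0.10650231 0.13288274]
((513.7297973632812, 106.11373901367188), (33.61790466308594, 15.009797096252441), 79.63410186767578) [0.51378437 0.10652608 0.133     ]
763
((553.5233154296875, -66.28450775146484), (146.84750366210938, 90.5326156616211), 86.50933074951172) [[ 503.8705    -136.81595  ]
 [ 594.23517   -142.32812  ]
 [ 603.17615      4.246933 ]
 [ 512.81146      9.7591095]]
440 ((549.2828979492188, -0.7840023040771484), (9.578476905822754, 64.02328491210938), 86.98518371582031) [[517.06366    -3.8829856]
 [580.99835    -7.250239 ]
 [581.50214     2.314981 ]
 [517.56744     5.6822343]]
```

Request:
{"name": "move_arm", "arguments": {"targets": [17.7, 20, 23.9, 0, 0, 0, 17.7, 30, 23.9, 0, 0, 0, 0, 30, 0, 0, 0.085, 0, 0, 30, 0, 0, 0.086, 0, 0, 30, 0, 0, 0, 0]}}

```text
time_s: 2.7
position: [0.5127, 0.1077, 0.1581]
tool_rot: [[-0.171, -0.0, 0.985], [-0.985, -0.0, -0.171], [0.0, -1.0, -0.0]]
ft_force: [0.9, -0.1, -0.2]
grip_width: 0.0852
```

```bash
python3 shot.py wrist w2; python3 - <<'E'
import pickle
from h import *
im,s=pickle.load(open("pics/w2.pkl","rb"))
P=cloud(im,s); hsv=cv2.cvtColor(im["pixels"],cv2.COLOR_RGB2HSV)
gr=cv2.inRange(hsv,(45,120,60),(80,255,255))
m=(gr>0)&(P[...,2]>.127)&(P[...,2]<.145)&(P[...,0]>.48)&(P[...,0]<.55)
print(cv2.minAreaRect((P[m][:,:2]*1000).astype(np.float32)),P[m].mean(0))
v,u=np.where(m); q=np.array([ray(im,a,b,.133,s) for a,b in zip(u,v)])
print(cv2.minAreaRect((q[:,:2]*1000).astype(np.float32)),q.mean(0))
E
```

```text
[0.5127227  0.10770555 0.15806163] 2.7
((514.5460205078125, 105.06361389160156), (33.04079818725586, 15.111639976501465), 79.88187408447266) [0.51462047 0.1064513  0.13294613]
((514.7228393554688, 106.21095275878906), (33.56816101074219, 14.929553031921387), 79.86139678955078) [0.51462213 0.10644989 0.133     ]
```

View pics/w2.png

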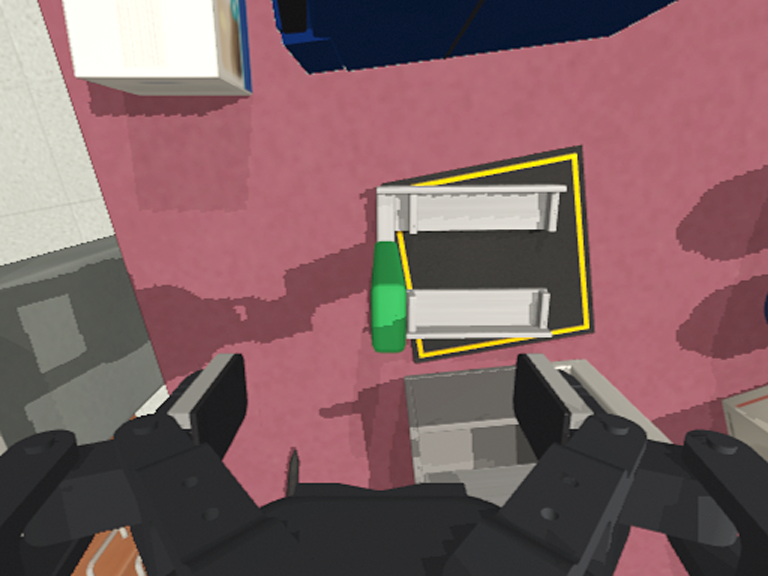

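Request:
{"name": "move_arm", "arguments": {"targets": [0, 20, 0.5, 0, 0, 0, 0, 20, 0, 0, 0, 0, 0, 15, 0, 0, 0, 0, 0, 7, 0, 0, 0, 0, 0, 0, 0, 0, 0, 0]}}

```text
time_s: 3.38
position: [0.5134, 0.1077, 0.0974]
tool_rot: [[-0.17, -0.0, 0.985], [-0.985, 0.0, -0.17], [0.0, -1.0, -0.0]]
ft_force: [0.1, -0.2, 0.3]
grip_width: 0.0859
```

Request:
{"name": "move_arm", "arguments": {"targets": [0, 0, 0, 0, 0, 0, 0, 0, 0, 0, 0, 0, 0, 0, 0, 0, 0, 0, 0, 0, 0, 0, 0, 0, 0, 0, 0, 0, 0, 0], "hand": -1, "squeeze": 90}}

```text
time_s: 4.0
position: [0.514, 0.1076, 0.0978]
tool_rot: [[-0.17, 0.002, 0.985], [-0.985, -0.0, -0.17], [-0.0, -1.0, 0.002]]
ft_force: [0.0, 0.0, 4.7]
grip_width: 0.0131
```

Request:
{"name": "move_arm", "arguments": {"targets": [0, 0, 0, 0, 0, 0, 0, 0, 0, 0, 0, 0, 0, 0, 0, 0, 0, 0, 0, 0, 0, 0, 0, 0, 0, 0, 0, 0, 0, 0]}}

```text
time_s: 4.62
position: [0.5139, 0.1076, 0.0978]
tool_rot: [[-0.17, 0.002, 0.985], [-0.985, -0.0, -0.17], [-0.0, -1.0, 0.002]]
ft_force: [0.6, -0.4, 5.2]
grip_width: 0.0135
```

Request:
{"name": "move_arm", "arguments": {"targets": [0, -10, 0, 0, 0, 0, 0, -20, 0, 0, 0, 0, 0, -40, 0, 0, 0, 0, 0, -50, 0, 0, 0, 0, 0, -50, 0, 0, 0, 0]}}

```text
time_s: 5.25
position: [0.5126, 0.1077, 0.2688]
tool_rot: [[-0.17, -0.002, 0.985], [-0.985, 0.0, -0.17], [0.0, -1.0, -0.002]]
ft_force: [1.4, 0.2, -2.5]
grip_width: 0.0136
```

```bash
python3 shot.py wrist w3; python3 shot.py side s3
```

```text
[0.51264951 0.10768597 0.2687623 ] 5.25
[0.51468315 0.10771244 0.27566397] 5.3
```

View pics/w3.png

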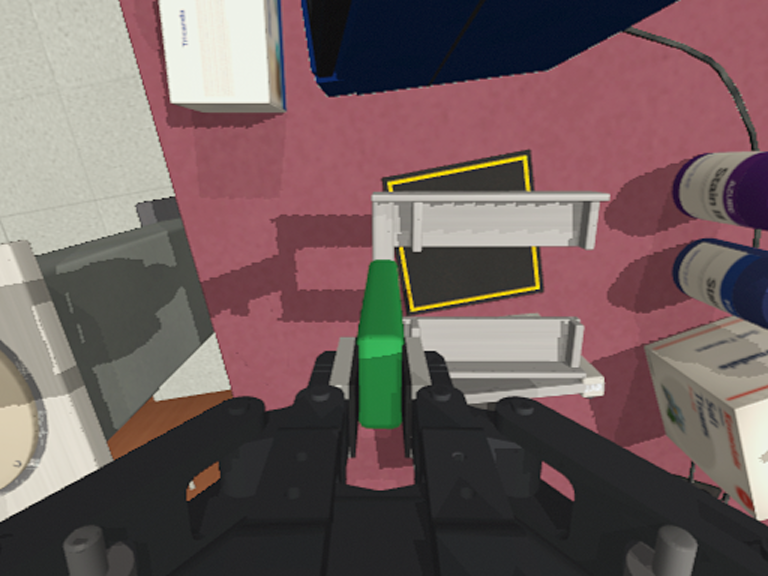

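View pics/s3.png

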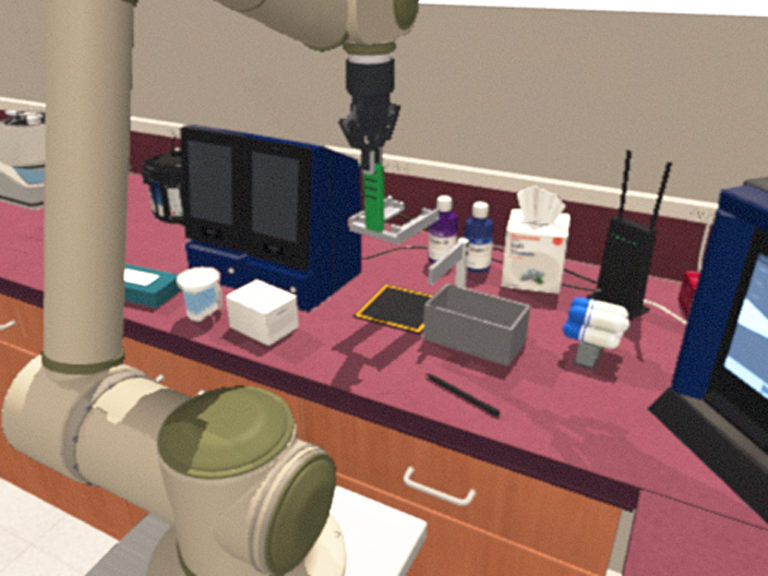

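```bash
cat > scoop.py <<'E'
import pickle,sys
from h import *
im,s=pickle.load(open(f"pics/{sys.argv[1]}.pkl","rb"))
P=cloud(im,s); T=(P-s["position"])@s["tool_rot"]*1000
hsv=cv2.cvtColor(im["pixels"],cv2.COLOR_RGB2HSV)
x,y,z=T[...,0],T[...,1],T[...,2]
m=(hsv[...,1]<60)&(hsv[...,2]>90)&(abs(x)<75)&(y>60)&(y<110)&(z>-30)&(z<150)
cv2.imwrite("pics/m.png",m.astype(np.uint8)*255)
r=cv2.minAreaRect(np.stack([z[m],-x[m]],-1).astype(np.float32)); print("scoop in tool (z,-x)",r)
# floors of left tine: plane fit
k=m&(x<-25)&(x>-47)&(z>25)&(z<105)
A=np.stack([x[k],z[k],np.ones(k.sum())],-1); 
w=np.ones(len(A),bool)
for i in range(6):
    c=np.linalg.lstsq(A[w],y[k][w],rcond=None)[0]; w=abs(A@c-y[k])<(1.5 if i>2 else 4)
print("floor plane y= %.4f x + %.4f z + %.1f"%tuple(c),w.sum(),k.sum())
E
python3 scoop.py w3; python3 - <<'E'
import pickle
from h import *
im,s=pickle.load(open("pics/w3.pkl","rb"))
P=cloud(im,s)
hsv=cv2.cvtColor(im["pixels"],cv2.COLOR_RGB2HSV);ye=cv2.inRange(hsv,(22,150,120),(34,255,255))
v,u=np.where((ye>0)&(P[...,2]<0.02)); q=np.array([ray(im,a,b,.003,s) for a,b in zip(u,v)])
r=cv2.minAreaRect((q[:,:2]*1000).astype(np.float32)); print("mat rect ray",r, cv2.boxPoints(r))
E
```

```text
scoop in tool (z,-x) ((56.04952621459961, -2.9573936462402344), (123.63349151611328, 106.453369140625), 0.2623532712459564)
floor plane y= 0.0082 x + -0.0137 z + 88.3 2138 2313
mat rect ray ((591.6292724609375, 89.8879165649414), (132.22897338867188, 131.71572875976562), 0.8835041522979736) [[524.50714  154.71849 ]
 [526.53815   23.01843 ]
 [658.7514    25.057343]
 [656.7204   156.7574  ]]
```

View pics/m.png

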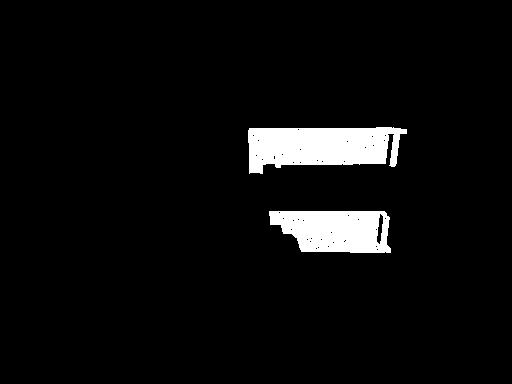

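Request:
{"name": "move_arm", "arguments": {"targets": [40, 0, -20, 0, 0, 0, 50, 0, -20, 0, 0, 0, 50, 0, -20, 0, -0.087, 0, 50, 0, -10, 0, -0.087, 0, 20, 0, 0, 0, 0, 0]}}

```text
time_s: 5.98
position: [0.4148, -0.0907, 0.2667]
tool_rot: [[0.001, -0.002, 1.0], [-1.0, 0.001, 0.001], [-0.001, -1.0, -0.002]]
ft_force: [0.7, 0.2, -1.8]
grip_width: 0.0136
```

```bash
python3 shot.py wrist w4
```

```text
[ 0.4148452  -0.09070179  0.266669  ] 5.975
```

View pics/w4.png

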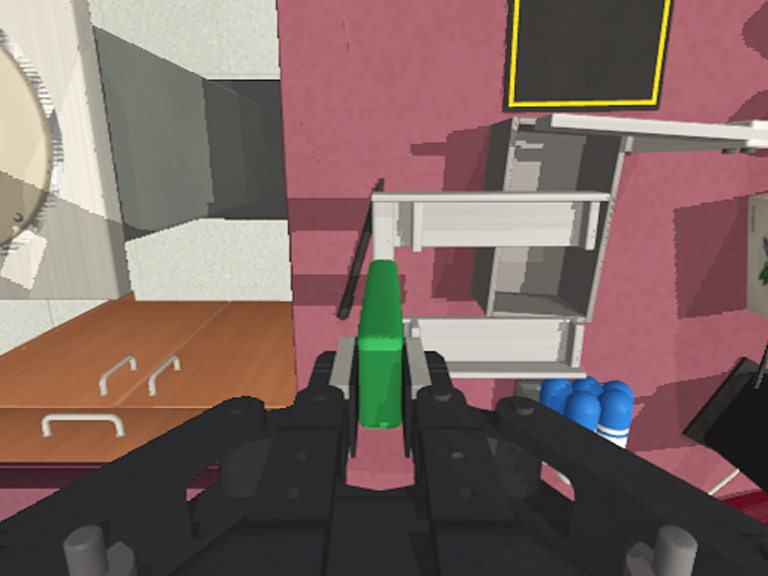

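```bash
python3 - <<'E'
import pickle
from h import *
im,s=pickle.load(open("pics/w4.pkl","rb"))
P=cloud(im,s)*1000
x,y,z=P[...,0],P[...,1],P[...,2]
m=(abs(z-72)<5)&(x>480)&(x<640)&(y<40)&(y>-180)
cv2.imwrite("pics/m.png",m.astype(np.uint8)*255)
n,l,st,c=cv2.connectedComponentsWithStats(m.astype(np.uint8),connectivity=8)
for i in range(1,n):
    if st[i,4]>60: 
        q=P[l==i]; print(st[i],cv2.minAreaRect(q[:,:2].astype(np.float32)),np.median(q[:,2]))
b=(z>134)&(z<150)&(x>480)&(x<700)&(y<40)&(y>-60)
q=P[b]; r=cv2.minAreaRect(q[:,:2].astype(np.float32)); print(b.sum(),r,cv2.boxPoints(r),np.median(q[:,2]))
E
```

```text
[334  78  24  50 331] ((519.4004516601562, -19.24090003967285), (55.77549362182617, 17.698179244995117), 85.31107330322266) 72.38305797646034
[ 323   91   96  124 1147] ((552.5570068359375, -77.87916564941406), (150.5946807861328, 90.53143310546875), 86.24205780029297) 72.24855915315575
1680 ((585.173828125, -1.8965911865234375), (18.611148834228516, 136.66856384277344), 83.33839416503906) [[ 5.1622144e+02 -3.2122087e+00]
 [ 6.5196729e+02 -1.9066471e+01]
 [ 6.5412622e+02 -5.8097363e-01]
 [ 5.1838037e+02  1.5273289e+01]] 142.6642866937667
```

View pics/m.png

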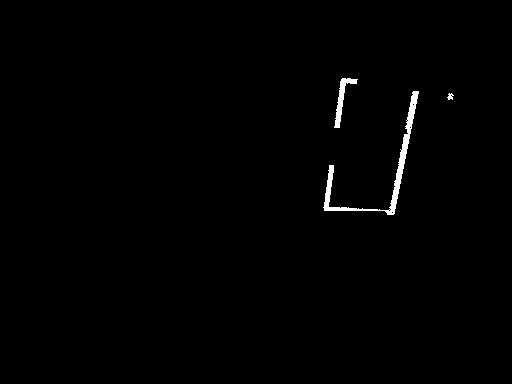

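Request:
{"name": "move_arm", "arguments": {"targets": [30, 0, 0, 0, 0, 0, 50, 0, 0, 0, 0, 0, 50, 0, 0, 0, 0, 0, 35, 0, 0, 0, 0, 0, 0, 0, 0, 0, 0, 0]}}

```text
time_s: 6.65
position: [0.4165, -0.2553, 0.2659]
tool_rot: [[0.0, -0.002, 1.0], [-1.0, 0.002, 0.0], [-0.002, -1.0, -0.002]]
ft_force: [-0.2, 0.4, -1.9]
grip_width: 0.0134
```

```bash
python3 shot.py wrist w5
```

```text
[ 0.41645436 -0.25533342  0.26591603] 6.65
```

View pics/w5.png

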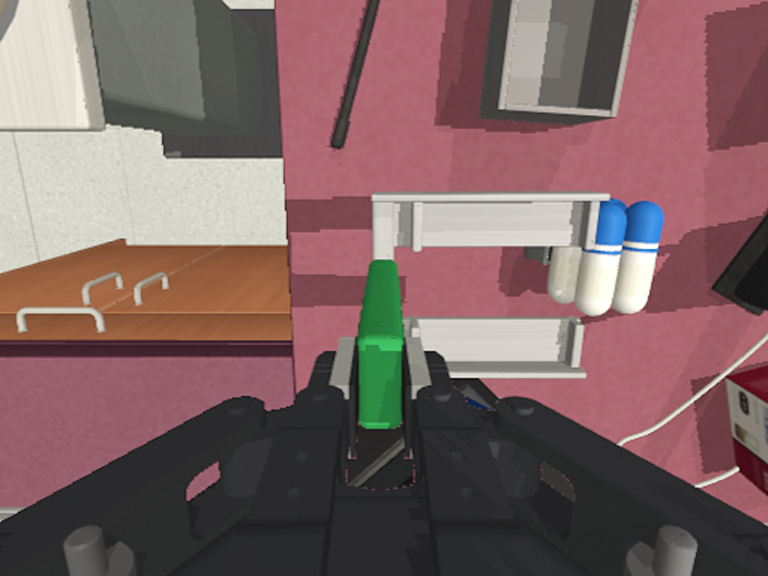

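```bash
cat > rack.py <<'E'
import pickle,sys
from h import *
im,s=pickle.load(open(f"pics/{sys.argv[1]}.pkl","rb"))
P=cloud(im,s)*1000
x,y,z=P[...,0],P[...,1],P[...,2]
m=(z>75)&(z<97)&(x>560)&(x<700)&(y<-180)&(y>-340)
n,l,st,c=cv2.connectedComponentsWithStats(m.astype(np.uint8))
q=P[m]; print("upper n",len(q),q.max(0),q.min(0))
r=cv2.minAreaRect(q[:,:2].astype(np.float32)); print("upper pair rect",r)
top=P[m&(z>86)]
# split by two ridges: line fit
lab=cv2.kmeans(top[:,:1].astype(np.float32),2,None,(3,50,.1),5,cv2.KMEANS_PP_CENTERS)[1][:,0]
for i in (0,1):
    t=top[lab==i]; vx=cv2.fitLine(t[:,:2].astype(np.float32),cv2.DIST_HUBER,0,.01,.01)[:,0]
    a=np.degrees(np.arctan2(-vx[0]*np.sign(vx[1]),abs(vx[1])))
    print("ridge",i,len(t),t.mean(0),"yaw",a,"yrange",t[:,1].min(),t[:,1].max(), "zmax",t[:,2].max())
m2=(z>55)&(z<70)&(x>540)&(x<700)&(y<-180)&(y>-340)
q=P[m2]; print("lower",cv2.minAreaRect(q[:,:2].astype(np.float32)),q.min(0),q.max(0))
E
python3 rack.py w5; python3 - <<'E'
import pickle
from h import *
im,s=pickle.load(open("pics/w4.pkl","rb"))
P=cloud(im,s)*1000
x,y,z=P[...,0],P[...,1],P[...,2]
m=(abs(z-72)<5)&(x>480)&(x<610)&(y<40)&(y>-180)
r=cv2.minAreaRect(P[m][:,:2].astype(np.float32)); print("tray",r,cv2.boxPoints(r))
im,s=pickle.load(open("pics/w5.pkl","rb"))
P=cloud(im,s)*1000
x,y,z=P[...,0],P[...,1],P[...,2]
for nm,sel in [("near",(x>560)),("x<",(x<540))]:
    k=(abs(z-72)<4)&sel&(x<620)&(x>480)&(y<-10)&(y>-180); print(nm,k.sum(),cv2.fitLine(P[k][:,:2].astype(np.float32),cv2.DIST_HUBER,0,.01,.01).ravel(), P[k].mean(0))
E
python3 scoop.py w5
```

```text
upper n 3313 [ 633.04576205 -217.94711502   93.12093896] [ 576.14055108 -311.03633081   75.09991273]
upper pair rect ((604.7066040039062, -264.4952087402344), (93.72300720214844, 55.87992477416992), 88.87837219238281)
ridge 0 1207 [ 590.03458475 -263.6200641    89.42366422] yaw -2.3239145 yrange -307.8153929555361 -223.13113100206533 zmax 92.8840217372179
ridge 1 1213 [ 618.25868653 -261.71788251   89.4295777 ] yaw -2.188588 yrange -306.2860675356107 -220.9302725211886 zmax 93.12093895832821
lower ((582.9899291992188, -259.5008544921875), (96.57877349853516, 33.99755859375), 65.92867279052734) [ 561.9902635  -308.08348906   55.17010167] [ 617.22002071 -218.62007426   68.62346929]
tray ((552.671875, -73.42373657226562), (159.50143432617188, 90.88621520996094), 86.24205780029297) [[ 502.0995    -150.02457  ]
 [ 592.7903    -155.98138  ]
 [ 603.24426      3.1770935]
 [ 512.55347      9.133911 ]]
near 613 [ 1.0771171e-01  9.9418217e-01  5.9103754e+02 -1.1651991e+02] [ 588.19437015 -122.90726967   72.21848147]
x< 547 [ 3.2595538e-02 -9.9946862e-01  5.0874149e+02 -1.2066373e+02] [ 511.84012064 -123.04086049   72.37387506]
scoop in tool (z,-x) ((56.070892333984375, -2.16497802734375), (123.8256607055664, 105.47013854980469), 0.22967375814914703)
floor plane y= 0.0019 x + -0.0134 z + 88.1 2182 2316
```

Request:
{"name": "move_arm", "arguments": {"targets": [20, 10, -20, 0, 0, 0, 15, 20, -20, 0, 0, 0, 0, 20, -10, 0, 0.017, 0, 0, 10, -6, 0, 0.017, 0, 0, 0, 0, 0, 0, 0]}}

```text
time_s: 7.32
position: [0.361, -0.2883, 0.2071]
tool_rot: [[-0.03, -0.0, 1.0], [-1.0, 0.001, -0.03], [-0.001, -1.0, -0.001]]
ft_force: [-0.8, 0.0, -0.9]
grip_width: 0.0132
```

```bash
python3 shot.py wrist w6;python3 rack.py w6; python3 scoop.py w6
```

```text
[ 0.36095105 -0.28827535  0.20711469] 7.325
upper n 3456 [ 617.52164222 -220.00280118   93.04826717] [ 575.36379751 -311.1607354    75.06472539]
upper pair rect ((590.1299438476562, -267.1709289550781), (40.20103073120117, 92.97025299072266), 9.62378215789795)
ridge 0 702 [ 597.23308357 -266.1778254    89.67135457] yaw 2.6924305 yrange -306.63430550406235 -222.08514858537237 zmax 92.80072838118022
ridge 1 1273 [ 585.5194533  -265.01343211   89.2252935 ] yaw -1.1306055 yrange -307.892103901277 -222.88631389283825 zmax 93.04826716831293
lower ((576.2772216796875, -258.8375244140625), (96.10884857177734, 40.7718391418457), 72.87407684326172) [ 561.94415255 -307.6272853    55.0032306 ] [ 609.86413746 -217.87930723   69.90018179]
scoop in tool (z,-x) ((55.72200393676758, -2.526897430419922), (123.30429077148438, 106.0398178100586), 0.21674726903438568)
floor plane y= 0.0026 x + -0.0143 z + 88.2 2155 2314
```

View pics/w6.png

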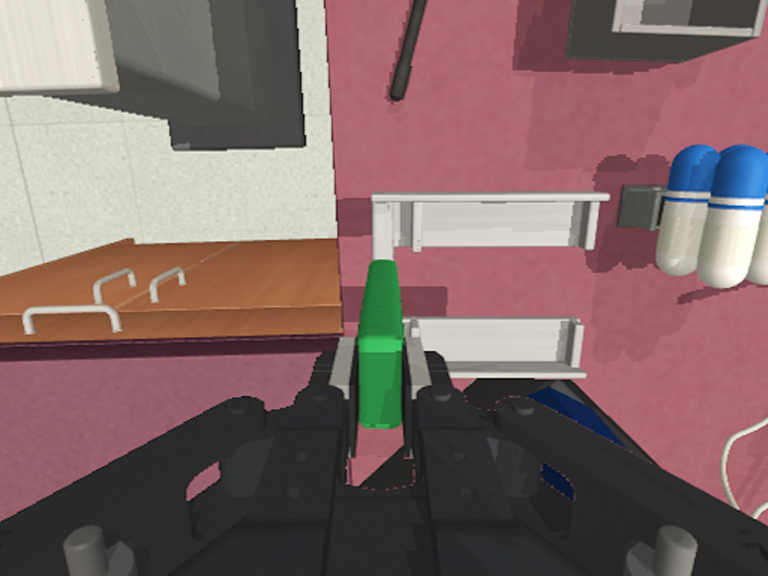

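```bash
python3 - <<'E'
import pickle
from h import *
for tag in ("w5","w6"):
    im,s=pickle.load(open(f"pics/{tag}.pkl","rb"))
    P=cloud(im,s)*1000
    hsv=cv2.cvtColor(im["pixels"],cv2.COLOR_RGB2HSV)
    x,y,z=P[...,0],P[...,1],P[...,2]
    m=(z>3)&(z<47)&(x>540)&(x<600)&(y<-230)&(y>-300)&(hsv[...,1]<70)
    for lo,hi in [(3,8),(8,36),(36,42),(42,47)]:
        k=m&(z>lo)&(z<hi)
        if k.sum()>5: print(tag,lo,hi,k.sum(),P[k].min(0).round(1),P[k].max(0).round(1),cv2.minAreaRect(P[k][:,:2].astype(np.float32)))
    v,u=np.where(m); print(u.min(),u.max(),v.min(),v.max())
# crop 6
im,s=pickle.load(open("pics/w6.pkl","rb"))
c=im["pixels"][90:210,392:512,::-1]; cv2.imwrite("pics/c6.png",cv2.resize(c,None,fx=5,fy=5,interpolation=cv2.INTER_NEAREST))
E
```

```text
w5 3 8 28 [ 555.6 -279.2    3.1] [ 562.8 -268.6    6.2] ((557.9194946289062, -274.42327880859375), (6.241216659545898, 11.849340438842773), 19.489166259765625)
w5 8 36 55 [ 558.2 -275.6    8.2] [ 559.7 -263.3   35.9] ((558.9653930664062, -269.4525146484375), (12.261800765991211, 1.529240369796753), 89.65863800048828)
w5 36 42 43 [ 558.3 -276.1   36.1] [ 567.7 -261.9   41.8] ((562.9803466796875, -268.80859375), (14.209920883178711, 9.003466606140137), 86.45955657958984)
w5 42 47 41 [ 558.5 -276.2   42.5] [ 562.8 -260.9   46.2] ((560.552001953125, -268.5777282714844), (15.158064842224121, 3.748457193374634), 87.42962646484375)
350 368 165 176
w6 3 8 187 [ 554.4 -279.9    3. ] [ 591.3 -245.6    8. ] ((572.66552734375, -263.4830627441406), (33.83891296386719, 35.067630767822266), 85.9026870727539)
w6 8 36 367 [ 557.7 -276.9    8. ] [ 588.  -247.9   35.9] ((566.9803466796875, -256.4913635253906), (39.147220611572266, 20.369407653808594), 45.07753372192383)
w6 36 42 157 [ 557.6 -276.9   36.1] [ 571.2 -249.3   41.8] ((563.839111328125, -263.2204895019531), (27.876794815063477, 12.291206359863281), 84.79255676269531)
w6 42 47 126 [ 557.8 -281.5   42. ] [ 566.1 -249.    46.5] ((561.9772338867188, -265.2362976074219), (32.4909553527832, 8.165365219116211), 89.50272369384766)
412 444 123 158
```

View pics/c6.png

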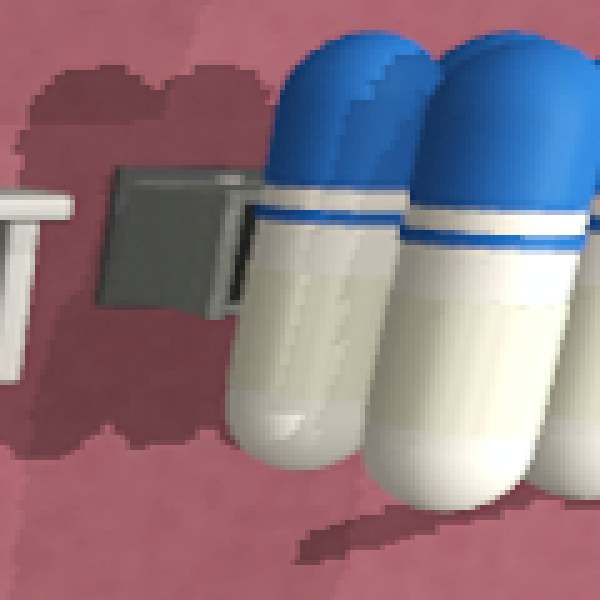

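```bash
python3 - <<'E'
import pickle
from h import *
im,s=pickle.load(open("pics/w6.pkl","rb"))
P=cloud(im,s)*1000
hsv=cv2.cvtColor(im["pixels"],cv2.COLOR_RGB2HSV)
x,y,z=P[...,0],P[...,1],P[...,2]
m=(z>9)&(z<40)&(x>540)&(x<563)&(y<-240)&(y>-290)
f=cv2.fitLine(P[m][:,:2].astype(np.float32),cv2.DIST_HUBER,0,.01,.01).ravel(); print("near face",m.sum(),f,np.degrees(np.arctan2(f[0],f[1])))
# side face +y
m=(z>9)&(z<35)&(x>562)&(x<600)&(y<-240)&(y>-256)&(hsv[...,1]<70)
f=cv2.fitLine(P[m][:,:2].astype(np.float32),cv2.DIST_HUBER,0,.01,.01).ravel(); print("side face",m.sum(),f,np.degrees(np.arctan2(f[1],f[0])))
for t in ("w5","w6"):
    im,s=pickle.load(open(f"pics/{t}.pkl","rb"));P=cloud(im,s)*1000
    x,y,z=P[...,0],P[...,1],P[...,2]
    # cross-section centers of near upper tube by y slice: ridge x from max z
    for y0 in range(-300,-225,10):
        k=(abs(y-y0)<3)&(z>82)&(x>560)&(x<603); q=P[k]
        if k.sum()>15:
            A=np.stack([q[:,0]**2,q[:,0],np.ones(len(q))],-1)/[1e4,1e2,1]; c=np.linalg.lstsq(A,q[:,2],rcond=None)[0]; print(t,y0,k.sum(),(-c[1]/100/(2*c[0]/1e4)).round(1))
E
```

```text
near face 372 [ 3.7341092e-02  9.9930257e-01  5.5913739e+02 -2.6253369e+02] 2.1399844
side face 36 [ 9.9968415e-01 -2.5132498e-02  5.7086890e+02 -2.4911958e+02] -1.4401376
w5 -300 91 590.5
w5 -290 104 590.6
w5 -280 105 591.1
w5 -270 107 591.6
w5 -260 105 592.0
w5 -250 86 592.1
w5 -240 93 592.9
w5 -230 100 592.9
w6 -300 148 590.3
w6 -290 161 590.6
w6 -280 177 591.1
w6 -270 173 591.4
w6 -260 187 591.9
w6 -250 186 592.3
w6 -240 185 592.5
w6 -230 174 592.9
```

Request:
{"name": "move_arm", "arguments": {"targets": [0, 10, 0, 0, 0.006, 0, -12, 30, 20, 0, 0, 0, -12, 30, 20, 0, 0, 0, -11.7, 20, 17.6, 0, 0, 0, 0, 12, 0, 0, 0, 0]}}

```text
time_s: 8.0
position: [0.4205, -0.2548, 0.104]
tool_rot: [[-0.035, -0.001, 0.999], [-0.999, 0.001, -0.035], [-0.001, -1.0, -0.001]]
ft_force: [0.1, -0.8, -2.2]
grip_width: 0.0131
```

```bash
python3 shot.py wrist w7;python3 shot.py side s7;python3 rack.py w7; python3 scoop.py w7; python3 -c "
from h import *
print(env.observe()['tool_rot'])"
```

```text
[ 0.42051026 -0.25475315  0.10404233] 8.0
[ 0.41952749 -0.25484189  0.10311827] 8.05
upper n 3383 [ 593.05219582 -220.85246498   92.29969136] [ 575.28609267 -310.54890259   75.0004123 ]
upper pair rect ((582.0781860351562, -266.03173828125), (17.235179901123047, 89.49227142333984), 3.407963514328003)
ridge 0 832 [ 581.88170681 -275.00247312   87.70427281] yaw 0.21803078 yrange -306.13909487206377 -232.8576970390244 zmax 90.95334967531994
ridge 1 401 [ 586.5006258  -290.08474053   89.63194397] yaw 4.366776 yrange -308.28045932783243 -250.62917006711592 zmax 92.2996913583674
lower ((574.202392578125, -259.4246826171875), (94.51175689697266, 36.654296875), 75.20439147949219) [ 561.34100237 -306.87581244   55.00146347] [ 603.98970197 -217.18048277   69.9891677 ]
scoop in tool (z,-x) ((60.31370544433594, -2.34857177734375), (179.27113342285156, 105.64314270019531), 0.20006053149700165)
floor plane y= -0.0017 x + -0.0144 z + 88.1 2152 2299
[[-0.03646512 -0.00165342  0.99933356]
 [-0.99933416  0.00130182 -0.03646298]
 [-0.00124066 -0.99999779 -0.00169979]]
```

View pics/w7.png

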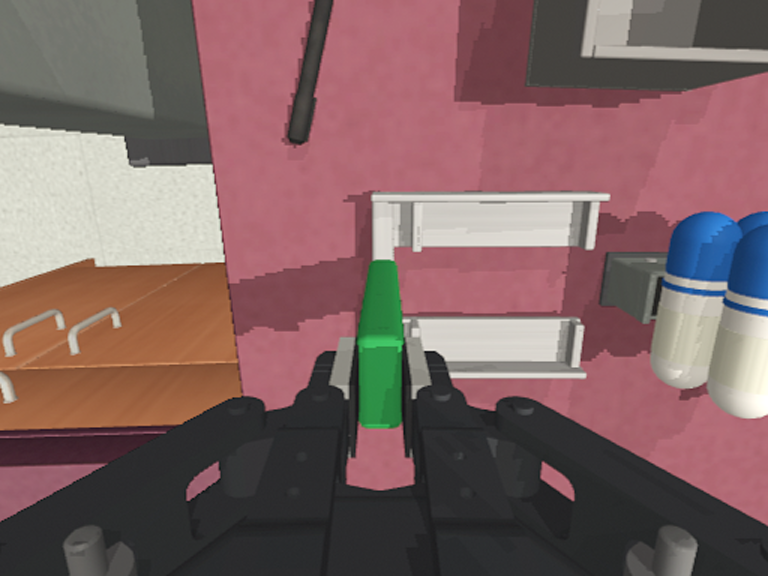

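View pics/s7.png

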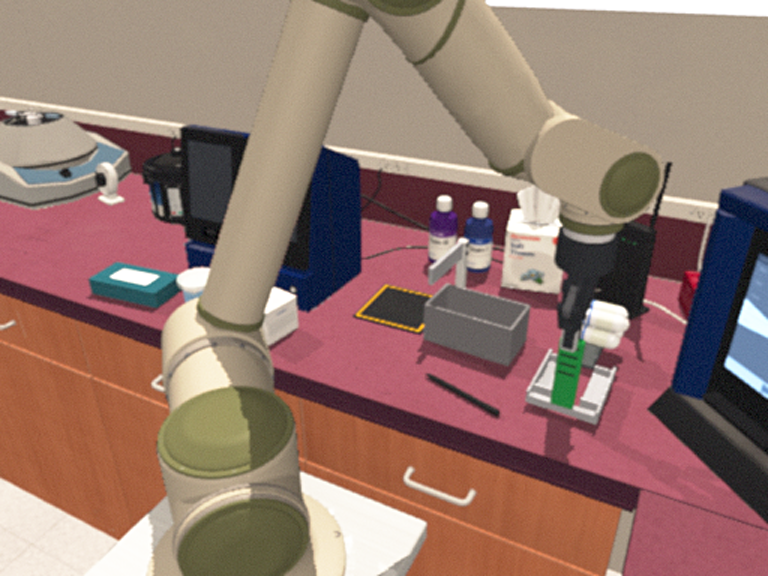

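Request:
{"name": "move_arm", "arguments": {"targets": [0, -1.5, 0, 0, 0.004, 0, 0, 0, 20, 0, 0, 0, 0, 0, 25, 0, 0, 0, 0, 0, 20, 0, 0, 0, 0, 0, 10, 0, 0, 0]}}

```text
time_s: 8.72
position: [0.4954, -0.2593, 0.1075]
tool_rot: [[-0.041, 0.001, 0.999], [-0.999, -0.001, -0.041], [0.001, -1.0, 0.001]]
ft_force: [-0.6, -0.2, -1.5]
grip_width: 0.0136
```

```bash
python3 shot.py wrist w8; python3 -c "
from h import *
o=env.observe();print(o['tool_rot'],o['position'],o['ft_force'])"
```

```text
[ 0.49541216 -0.25931172  0.10752956] 8.725
[[-4.11714826e-02  1.61495210e-03  9.99150790e-01]
 [-9.99151598e-01 -1.06449997e-03 -4.11697953e-02]
 [ 9.97108734e-04 -9.99998129e-01  1.65740901e-03]] [ 0.49600019 -0.25928059  0.10736835] [ 1.09615989  0.22458502 -2.14648408]
```

View pics/w8.png

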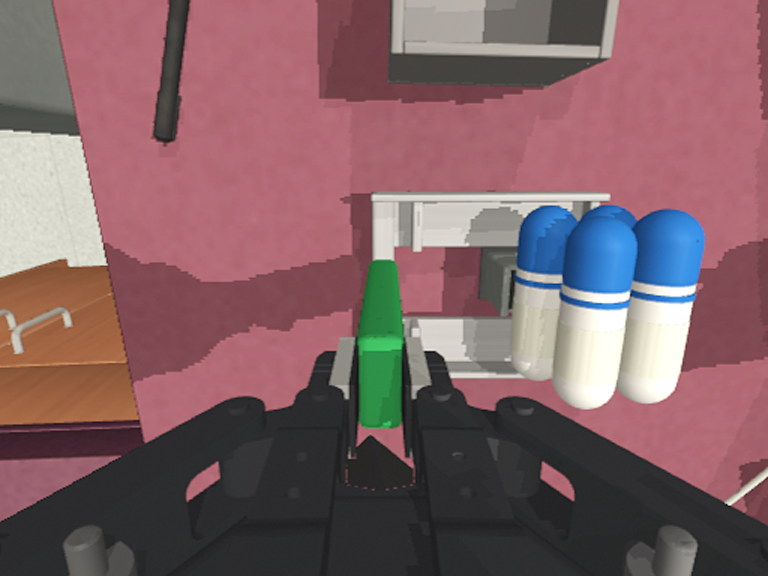

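Request:
{"name": "move_arm", "arguments": {"targets": [-1.7, 2, 0, 0, 0, 0, 0, 0, 15, 0, 0, 0, 0, 0, 15, 0, 0, 0, 0, 0, 10, 0, 0, 0, 0, 0, 4, 0, 0, 0]}}

```text
time_s: 9.4
position: [0.5387, -0.2588, 0.1047]
tool_rot: [[-0.041, -0.0, 0.999], [-0.999, 0.0, -0.041], [-0.0, -1.0, -0.0]]
ft_force: [-0.6, -0.5, -2.3]
grip_width: 0.0133
```

Request:
{"name": "move_arm", "arguments": {"targets": [0, 0, 0, 0, 0, 0, 0, 0, 0, 0, 0, 0, 0, 0, 0, 0, 0, 0, 0, 0, 0, 0, 0, 0, 0, 0, 0, 0, 0, 0]}}

```text
time_s: 10.02
position: [0.5387, -0.2588, 0.1047]
tool_rot: [[-0.041, 0.0, 0.999], [-0.999, -0.0, -0.041], [0.0, -1.0, 0.0]]
ft_force: [-0.6, 0.3, -1.5]
grip_width: 0.0134
```

```bash
python3 shot.py wrist w9;python3 shot.py side s9; python3 -c "
from h import *
o=env.observe();print(o['tool_rot'],o['position'],o['ft_force'])"
```

```text
[ 0.53874581 -0.25882868  0.1047473 ] 10.025
[ 0.53877785 -0.2587898   0.10473607] 10.075
[[-4.09748197e-02 -3.88640237e-05  9.99160179e-01]
 [-9.99160179e-01 -1.79311057e-05 -4.09748204e-02]
 [ 1.95084932e-05 -9.99999999e-01 -3.80966611e-05]] [ 0.5387813  -0.25880897  0.10471753] [ 0.1286742  -0.67992548 -1.70574092]
```

View pics/w9.png

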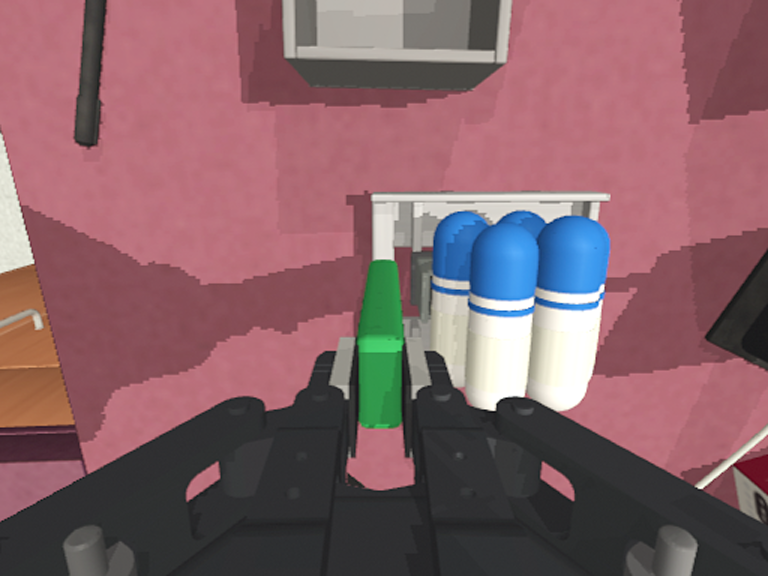

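View pics/s9.png

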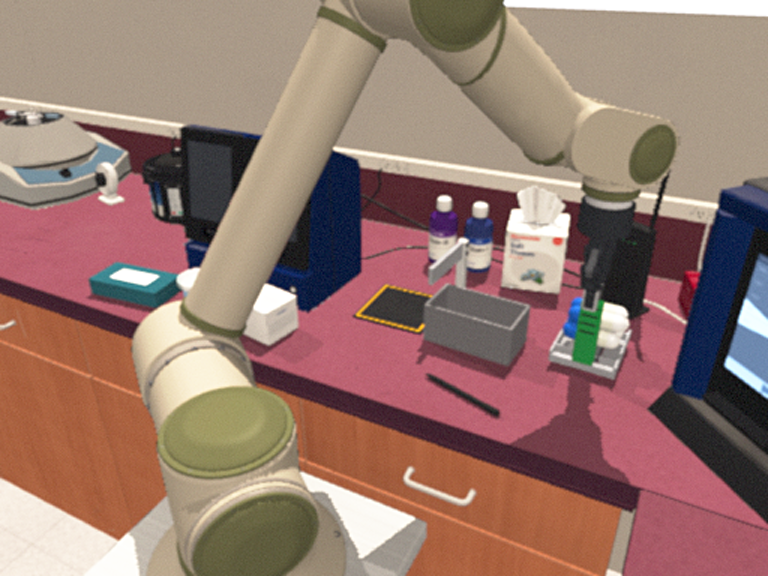

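```bash
python3 - <<'E'
import pickle
from h import *
im,s=pickle.load(open("pics/w9.pkl","rb"))
T=(cloud(im,s)-s["position"])@s["tool_rot"]*1000
x,y,z=T[...,0],T[...,1],T[...,2]
m=(y>10)&(y<29)&(z>25)&(z<110)&(abs(x)<80)
q=T[m]; print(len(q),q.min(0),q.max(0))
for lo,hi in ((30,64),(67,100)):
  for x0 in (-30,-10,10,30):
    k=m&(abs(x-x0)<3)&(z>lo)&(z<hi)&(y<22); q=T[k]
    if k.sum()>15:
        A=np.stack([(q[:,2]/100)**2,q[:,2]/100,np.ones(len(q))],-1); c=np.linalg.lstsq(A,q[:,1],rcond=None)[0]; print(lo,x0,k.sum(),-c[1]/2/c[0]*100, c[2]-c[1]**2/4/c[0])
for lo,hi in ((30,64),(67,100)):
  k=m&(z>lo)&(z<hi)&(y<27)&(y>22.5); print(lo,"x ext",T[k][:,0].min(),T[k][:,0].max())
E
```

```text
10112 [-44.07078297  11.77538585  38.05021048] [45.87794326 28.96564898 95.09845839]
30 -30 385 52.92921931140332 14.060864881931522
30 -10 327 52.987419855164106 13.798464664032267
30 10 324 52.85495487890176 13.545373225265763
30 30 289 52.932899539508085 13.58432664993937
67 -30 387 81.34663994526441 13.525668919263751
67 -10 380 81.31498088168595 13.689508209375788
67 10 332 81.36280361983813 13.562783817390937
67 30 284 81.30175063480546 13.719261022371882
30 x ext -41.352728489091724 45.877943258808195
67 x ext -44.07078297386942 41.770844582892984
```

Request:
{"name": "move_arm", "arguments": {"targets": [0, 0, 1, 0, 0, 0, 0, -8, 0, 0, 0, 0, 0, -8, 0, 0, 0, 0, 0, -8, 0, 0, 0, 0, 0, -8, 0, 0, 0, 0]}}

```text
time_s: 10.75
position: [0.5397, -0.2588, 0.1372]
tool_rot: [[-0.041, -0.0, 0.999], [-0.999, 0.0, -0.041], [-0.0, -1.0, -0.0]]
ft_force: [-0.3, -1.0, -3.2]
grip_width: 0.0134
```

Request:
{"name": "move_arm", "arguments": {"targets": [0, -8, 0, 0, 0, 0, 0, -10, 0, 0, 0, 0, 0, -12, 0, 0, 0, 0, 0, -15, 0, 0, 0, 0, 0, -15, 0, 0, 0, 0]}}

```text
time_s: 11.38
position: [0.5399, -0.2589, 0.198]
tool_rot: [[-0.041, 0.0, 0.999], [-0.999, -0.0, -0.041], [0.0, -1.0, 0.0]]
ft_force: [0.3, -0.7, -3.5]
grip_width: 0.0137
```

```bash
python3 shot.py wrist w10;python3 shot.py side s10; python3 scoop.py w10; python3 -c "
from h import *
o=env.observe();print(o['tool_rot'],o['position'],o['ft_force'])"
```

```text
[ 0.53985307 -0.25888303  0.19798275] 11.375
[ 0.54050533 -0.25934028  0.20013322] 11.425
scoop in tool (z,-x) ((55.80767822265625, -2.2856407165527344), (123.75509643554688, 105.54085540771484), 0.23482251167297363)
floor plane y= 0.0375 x + -0.0132 z + 89.8 554 642
[[-0.04094251  0.00322273  0.99915631]
 [-0.99915891 -0.00241244 -0.04093483]
 [ 0.00227848 -0.9999919   0.00331879]] [ 0.5404795  -0.25931971  0.19902013] [ 0.3474094  -0.4811184  -3.31079893]
```

View pics/w10.png

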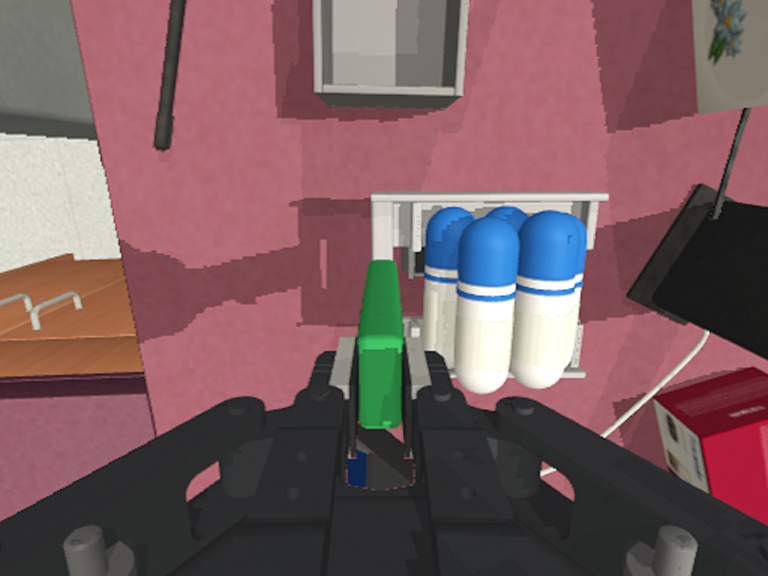

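View pics/s10.png

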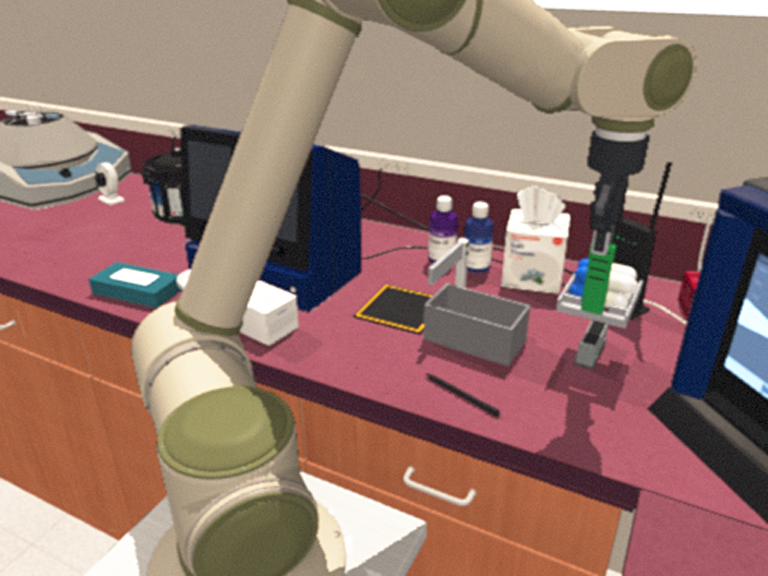

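Request:
{"name": "move_arm", "arguments": {"targets": [-5, 0, -2, 0, 0, 0, -10, 0, -4, 0, 0, 0, -15, 0, -6, 0, 0, 0, -18, 0, -8, 0, 0, 0, -20, 0, -8, 0, 0, 0]}}

```text
time_s: 12.1
position: [0.5139, -0.1882, 0.1966]
tool_rot: [[-0.041, -0.0, 0.999], [-0.999, 0.0, -0.041], [-0.0, -1.0, -0.0]]
ft_force: [-0.8, 0.2, -3.4]
grip_width: 0.0137
```

Request:
{"name": "move_arm", "arguments": {"targets": [-20, 0, -8, 0, 0, 0, -18, 0, -8, 0, 0, 0, -15, 0, -7, 0, 0, 0, -12, 0, -6, 0, 0, 0, -9, 0, -3, 0, 0, 0]}}

```text
time_s: 12.72
position: [0.4854, -0.1139, 0.1968]
tool_rot: [[-0.041, 0.0, 0.999], [-0.999, -0.0, -0.041], [0.0, -1.0, 0.0]]
ft_force: [-0.2, 0.0, -3.6]
grip_width: 0.0137
```

Request:
{"name": "move_arm", "arguments": {"targets": [-6.6, 0, -2.4, 0, 0, 0, 0, 0, 0, 0, 0.01, 0, 0, 0, 0, 0, 0.0185, 0, 0, 0, 0, 0, 0, 0, 0, 0, 0, 0, 0, 0]}}

```text
time_s: 13.35
position: [0.4836, -0.108, 0.1966]
tool_rot: [[-0.07, -0.0, 0.998], [-0.998, 0.0, -0.07], [-0.0, -1.0, -0.0]]
ft_force: [-0.9, 0.2, -3.6]
grip_width: 0.0133
```

```bash
python3 shot.py wrist w11;python3 shot.py side s11; python3 -c "
from h import *
o=env.observe();print(o['tool_rot'],o['position'],o['ft_force'])"
```

```text
[ 0.48360236 -0.10804532  0.19664456] 13.35
[ 0.48358643 -0.10797468  0.19668485] 13.4
[[-6.95484994e-02 -1.70111330e-05  9.97578571e-01]
 [-9.97578571e-01 -3.31156572e-05 -6.95484999e-02]
 [ 3.42185688e-05 -9.99999999e-01 -1.46667975e-05]] [ 0.48356857 -0.10795398  0.19670697] [ 0.66095705  0.21328376 -2.45814064]
```

View pics/w11.png

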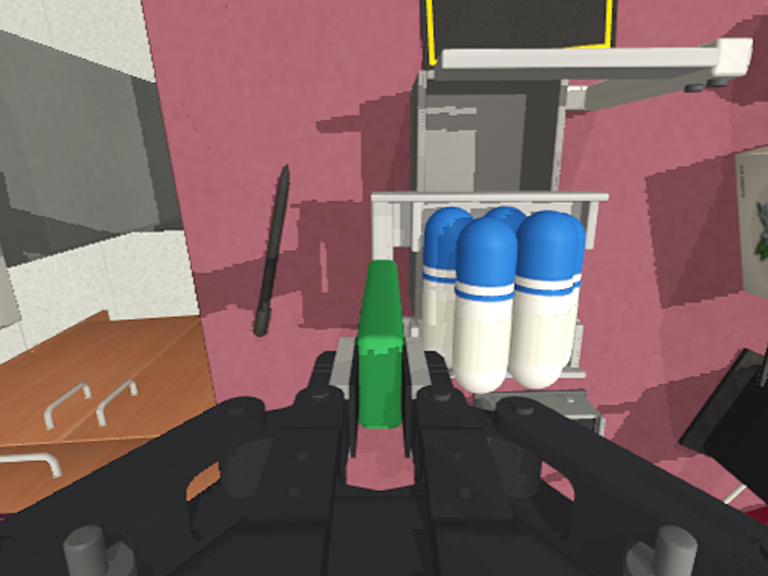

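View pics/s11.png

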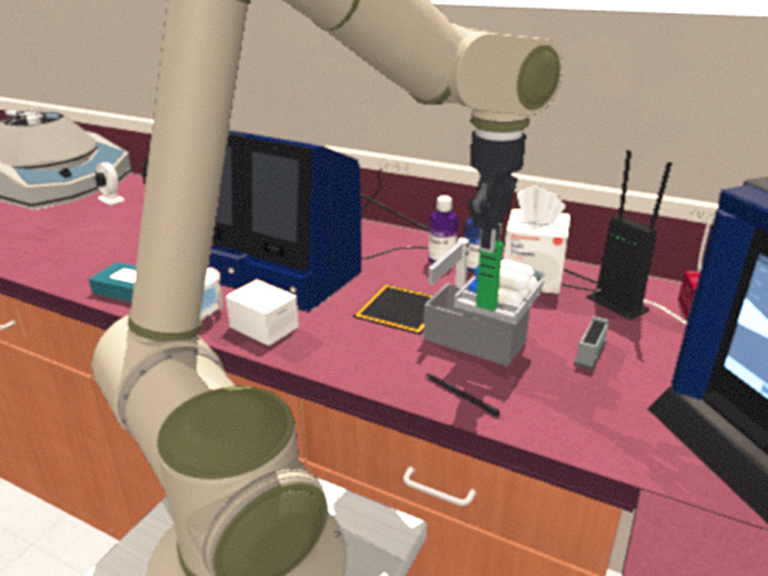

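```bash
python3 - <<'E'
import pickle
from h import *
im,s=pickle.load(open("pics/w11.pkl","rb"))
P=cloud(im,s)*1000
T=(cloud(im,s)-s["position"])@s["tool_rot"]*1000
x,y,z=P[...,0],P[...,1],P[...,2]
b=(z>136)&(z<150)&(x>490)&(x<700)&(y<40)&(y>-40)
v,u=np.where(b); q=np.array([ray(im,a,c,.142,s) for a,c in zip(u,v)])*1000
r=cv2.minAreaRect(q[:,:2].astype(np.float32)); print("bar",r,cv2.boxPoints(r))
t=T[b]; print("bar in tool z range",t[:,2].min(),t[:,2].max(),"x",t[:,0].min(),t[:,0].max(),"y",np.median(t[:,1]))
m=(abs(z-72)<3)&(x>490)&(x<620)&(y<12)&(y>-70)
for k in (m&(x<530),m&(x>575)):
    f=cv2.fitLine(P[k][:,:2].astype(np.float32),cv2.DIST_HUBER,0,.01,.01).ravel(); print(k.sum(),f,np.degrees(np.arctan2(f[0],f[1])), T[k][:,2].min(),T[k][:,2].max(),np.median(z[k]))
E
```

```text
bar ((585.8482666015625, -5.502988815307617), (19.65484619140625, 138.46412658691406), 85.98300170898438) [[ 5.1609784e+02 -1.0456396e+01]
 [ 6.5422186e+02 -2.0156143e+01]
 [ 6.5559869e+02 -5.4958153e-01]
 [ 5.1747467e+02  9.1501656e+00]]
bar in tool z range 25.82952876820594 164.0122089487714 x -119.70941779962372 -100.28475080172925 y 54.03353122001731
491 [ 8.1039824e-02  9.9671084e-01  5.1333978e+02 -2.4658371e+01] 4.648337 21.199346337866615 30.636206966891276 72.5936636615884
476 [ 6.1448537e-02  9.9811023e-01  5.9704846e+02 -3.3264534e+01] 3.5229611 105.48229173422396 111.71180363221005 72.45238645020973
```

Request:
{"name": "move_arm", "arguments": {"targets": [0, 7, 0, 0, 0, 0, 0, 8, 0, 0, 0, 0, 0, 7, 0, 0, 0, 0, 0, 4, 0, 0, 0, 0, 0, 0, 0, 0, 0, 0]}}

```text
time_s: 14.08
position: [0.4835, -0.1078, 0.1704]
tool_rot: [[-0.069, -0.0, 0.998], [-0.998, 0.0, -0.069], [-0.0, -1.0, -0.001]]
ft_force: [0.5, -0.1, -3.9]
grip_width: 0.0132
```

Request:
{"name": "move_arm", "arguments": {"targets": [0, 1, 0, 0, 0, 0, 0, 1, 0, 0, 0, 0, 0, 0.5, 0, 0, 0, 0, 0, 0.5, 0, 0, 0, 0, 0, 0, 0, 0, 0, 0]}}

```text
time_s: 14.7
position: [0.4835, -0.1078, 0.1677]
tool_rot: [[-0.069, -0.0, 0.998], [-0.998, -0.0, -0.069], [0.0, -1.0, -0.0]]
ft_force: [-0.3, -0.4, -2.7]
grip_width: 0.0133
```

Request:
{"name": "move_arm", "arguments": {"targets": [0, 0.5, 0, 0, 0, 0, 0, 0.5, 0, 0, 0, 0, 0, 0, 0, 0, 0, 0, 0, 0, 0, 0, 0, 0, 0, 0, 0, 0, 0, 0]}}

```text
time_s: 15.32
position: [0.4836, -0.1078, 0.1669]
tool_rot: [[-0.069, 0.0, 0.998], [-0.998, -0.0, -0.069], [0.0, -1.0, 0.0]]
ft_force: [-0.5, 0.8, -1.6]
grip_width: 0.0133
```

Request:
{"name": "move_arm", "arguments": {"targets": [0, 0.5, 0, 0, 0, 0, 0, 0, 0, 0, 0, 0, 0, 0, 0, 0, 0, 0, 0, 0, 0, 0, 0, 0, 0, 0, 0, 0, 0, 0]}}

```text
time_s: 15.95
position: [0.4837, -0.1077, 0.1667]
tool_rot: [[-0.069, 0.001, 0.998], [-0.998, -0.0, -0.069], [0.0, -1.0, 0.001]]
ft_force: [-2.2, 2.0, 5.8]
grip_width: 0.0136
```

```bash
python3 shot.py wrist w12;python3 shot.py side s12; python3 -c "
from h import *
o=env.observe();print(o['tool_rot'],o['position'],o['ft_force'],o['wrist_torque'])"
```

```text
[ 0.48365629 -0.10772716  0.1667427 ] 15.95
[ 0.48366123 -0.10771968  0.16676103] 16.0
[[-6.93739101e-02  7.37127876e-04  9.97590456e-01]
 [-9.97590721e-01 -1.66510226e-04 -6.93738056e-02]
 [ 1.14971646e-04 -9.99999714e-01  7.46903395e-04]] [ 0.48364091 -0.10773416  0.16675094] [-2.95626364  2.59950727  5.31691153] [ 0.38288049  0.62014637 -0.04583284]
```

View pics/s12.png

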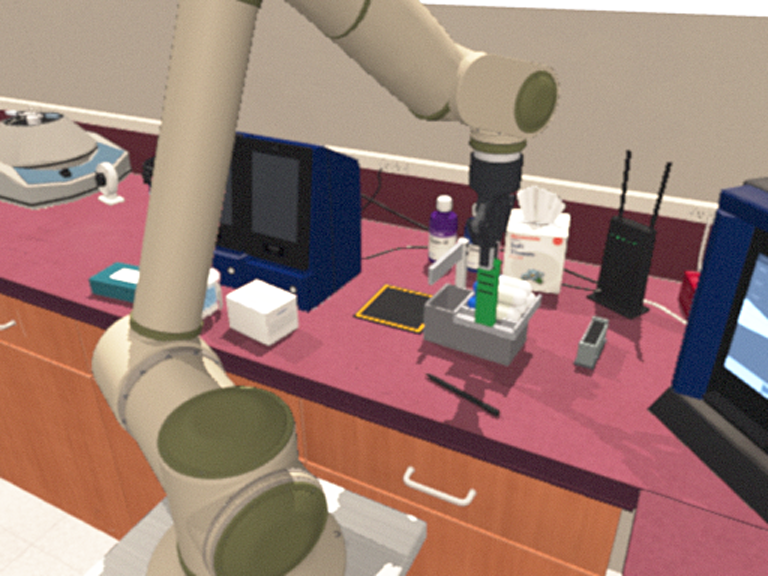

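View pics/w12.png

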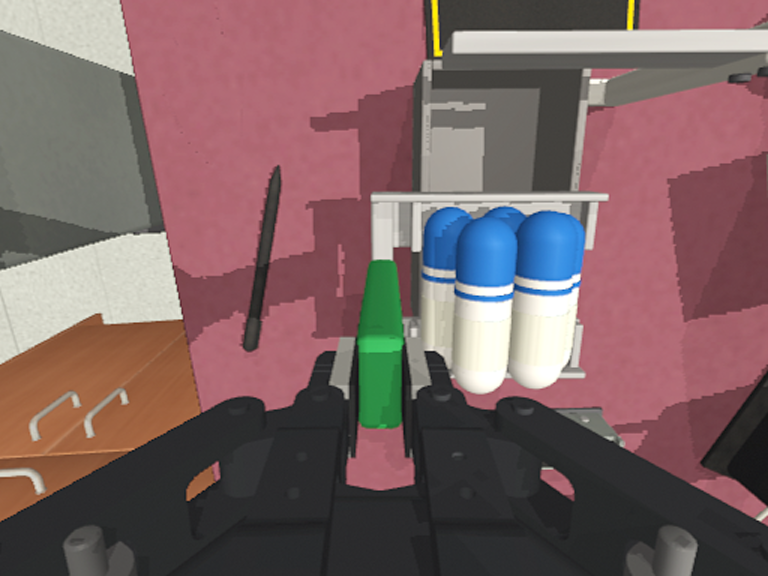

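Request:
{"name": "move_arm", "arguments": {"targets": [-6, 0, 0, 0, 0, 0, -10, 0, 0, 0, 0, 0, -12, 0, 0, 0, 0, 0, -12, 0, 0, 0, 0, 0, -10, 0, 0, 0, 0, 0]}}

```text
time_s: 16.68
position: [0.4892, -0.0604, 0.1696]
tool_rot: [[-0.07, 0.008, 0.998], [-0.998, -0.008, -0.07], [0.007, -1.0, 0.008]]
ft_force: [-3.2, -8.3, 25.2]
grip_width: 0.0135
```

```bash
python3 shot.py wrist w13; python3 -c "
from h import *
o=env.observe();print(o['tool_rot'],o['position'],o['ft_force'],o['wrist_torque'])"
```

```text
[ 0.48920025 -0.06041254  0.16957054] 16.675
[[-0.0695949   0.00850478  0.99753908]
 [-0.99756019 -0.00610317 -0.06954434]
 [ 0.00549669 -0.99994521  0.00890878]] [ 0.48937591 -0.05911287  0.16940209] [ 0.37880675 -5.49677124 15.37239564] [-1.2309153  -0.31218749 -0.17701706]
```

View pics/w13.png

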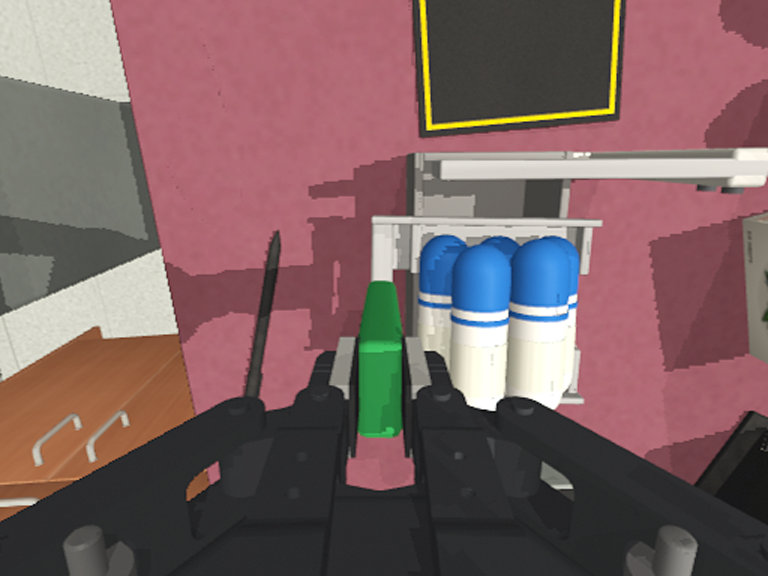

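Request:
{"name": "move_arm", "arguments": {"targets": [0, -0.5, 0, 0, 0, 0, 0, -0.5, 0, 0, 0, 0, 0, 0, 0, 0, 0, 0, 0, 0, 0, 0, 0, 0, 0, 0, 0, 0, 0, 0], "squeeze": 120}}

```text
time_s: 17.35
position: [0.4894, -0.0595, 0.1694]
tool_rot: [[-0.07, 0.008, 0.998], [-0.998, -0.004, -0.07], [0.004, -1.0, 0.008]]
ft_force: [0.4, -4.7, 11.7]
grip_width: 0.0126
```

```bash
python3 shot.py wrist w14;python3 shot.py side s14; python3 scoop.py w12; python3 scoop.py w14; python3 -c "
from h import *
o=env.observe();print(o['tool_rot'],o['position'],o['ft_force'],o['wrist_torque'])"
```

```text
[ 0.4894007  -0.05947837  0.16936225] 17.35
[ 0.48939595 -0.05945984  0.16937754] 17.4
scoop in tool (z,-x) ((55.186065673828125, 9.967369079589844), (129.87281799316406, 123.5815200805664), 89.97528076171875)
floor plane y= 0.0359 x + -0.0085 z + 89.5 536 660
scoop in tool (z,-x) ((70.74951171875, 1.666778564453125), (139.35708618164062, 152.18356323242188), 89.79143524169922)
floor plane y= 1.5025 x + 0.0147 z + 130.3 331 1302
[[-0.07007609  0.00757139  0.99751291]
 [-0.99753498 -0.00418812 -0.07004585]
 [ 0.00364736 -0.99996257  0.00784621]] [ 0.48940257 -0.05947995  0.16935314] [ 0.62063969 -4.99955753 13.54005585] [-0.87736801 -0.55907278 -0.17260004]
```

View pics/w14.png

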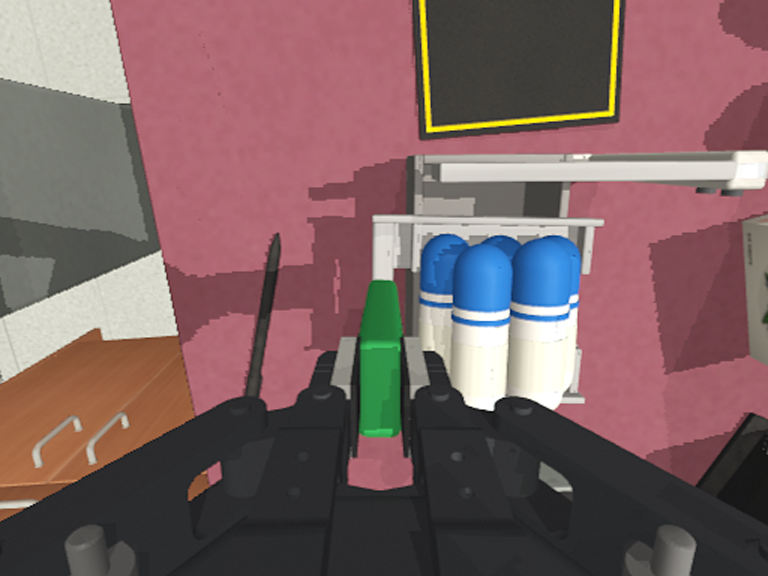

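```bash
python3 - <<'E'
import pickle
from h import *
im,s=pickle.load(open("pics/s14.pkl","rb"))
c=im["pixels"][140:270,250:390,::-1]; cv2.imwrite("pics/s14c.png",cv2.resize(c,None,fx=5,fy=4.5,interpolation=cv2.INTER_CUBIC))
E
```

```text
(no output)
```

View pics/s14c.png

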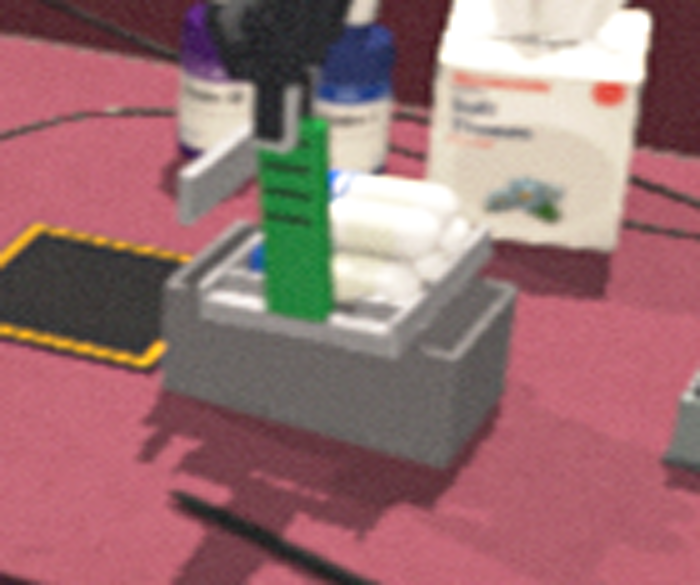

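```bash
cat > roll.py <<'E'
import pickle,sys
from h import *
res=[]
for tag in sys.argv[1:]:
    im,s=pickle.load(open(f"pics/{tag}.pkl","rb"))
    P=cloud(im,s); T=(P-s["position"])@s["tool_rot"]*1000
    hsv=cv2.cvtColor(im["pixels"],cv2.COLOR_RGB2HSV)
    x,y,z=T[...,0],T[...,1],T[...,2]
    g=(hsv[...,1]<70)&(hsv[...,2]>100)&(y>50)&(y<100)&(z>0)&(z<125)
    a=g&(x<-35)&(x>-75); b=g&(x>35)&(x<75)&(z>98)
    # wall tops: smallest depth (y) portions
    out=[]
    for k in (a,b):
        q=T[k]; lo=np.percentile(q[:,1],3) if len(q)>5 else np.nan
        w=q[abs(q[:,1]-lo)<2.0]; out.append((len(q),len(w),np.median(w,0).round(1)))
    A,B=out[0][2],out[1][2]
    print(tag,out,"roll deg",np.degrees(np.arctan2(B[1]-A[1],B[0]-A[0])).round(2))
E
python3 roll.py w6 w10 w11 w12 w14
```

```text
w6 [(2738, 686, array([-48.1,  71.3,  65.3])), (591, 106, array([ 53.2,  71.4, 107.8]))] roll deg 0.06
w10 [(2144, 681, array([-48.7,  71.4,  63.8])), (218, 23, array([ 38.6,  62.5, 102.1]))] roll deg -5.82
w11 [(2137, 650, array([-48.7,  71.4,  65.2])), (245, 22, array([ 38.3,  62.3, 101.1]))] roll deg -5.97
w12 [(2491, 727, array([-48. ,  71.5,  65. ])), (243, 22, array([ 38.2,  62.1, 100.6]))] roll deg -6.22
w14 [(1532, 421, array([-36. ,  74.6,  61.4])), (356, 63, array([ 44.4,  57.5, 100.4]))] roll deg -12.01
```

Request:
{"name": "move_arm", "arguments": {"targets": [0, -3, 0, 0, 0, 0, 0, -5, 0, 0, 0, 0, 0, 0, 0, 0, 0, 0.04, 0, 0, 0, 0, 0, 0.04, 0, 0, 0, 0, 0, 0.03]}}

```text
time_s: 18.08
position: [0.4867, -0.0578, 0.1748]
tool_rot: [[-0.069, 0.006, 0.998], [-0.991, 0.111, -0.069], [-0.111, -0.994, -0.001]]
ft_force: [0.6, -0.6, -3.2]
grip_width: 0.0125
```

```bash
sed -i 's/b=g&(x>35)/b=g\&(x>46)/; s/0),b/0),b/' roll.py; python3 shot.py wrist w15;python3 shot.py side s15; python3 roll.py w6 w11 w14 w15; python3 -c "
from h import *
o=env.observe();print(o['tool_rot'],o['position'],o['ft_force'],o['wrist_torque'])
import pickle
im,s=pickle.load(open('pics/s15.pkl','rb'))
c=im['pixels'][140:270,250:390,::-1]; cv2.imwrite('pics/s15c.png',cv2.resize(c,None,fx=5,fy=4.5,interpolation=cv2.INTER_CUBIC))
"
```

```text
[ 0.48669446 -0.05776566  0.17483334] 18.075
[ 0.48678241 -0.05810436  0.17479359] 18.125
w6 [(2738, 686, array([-48.1,  71.3,  65.3])), (352, 105, array([ 53.2,  71.4, 107.9]))] roll deg 0.06
w11 [(2137, 650, array([-48.7,  71.4,  65.2])), (146, 65, array([ 53.1,  71.5, 110.2]))] roll deg 0.06
w14 [(1532, 421, array([-36. ,  74.6,  61.4])), (245, 30, array([ 49.7,  57.7, 100.8]))] roll deg -11.16
w15 [(705, 13, array([-49.1,  68.7,  30.4])), (197, 27, array([ 49.7,  59.4, 100.5]))] roll deg -5.38
[[-6.98461797e-02  6.77219807e-03  9.97534786e-01]
 [-9.91431684e-01  1.10180885e-01 -7.01668587e-02]
 [-1.10384449e-01 -9.93888480e-01 -9.81542124e-04]] [ 0.48681097 -0.05824036  0.17487705] [ 0.24605851 -0.89604265 -4.05504545] [-0.11940404  0.20646154 -0.02968352]
```

View pics/w15.png

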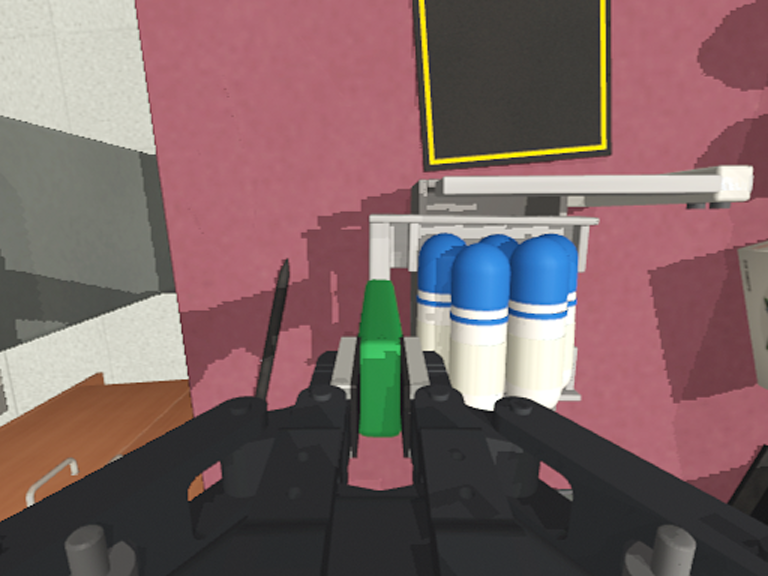

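View pics/s15c.png

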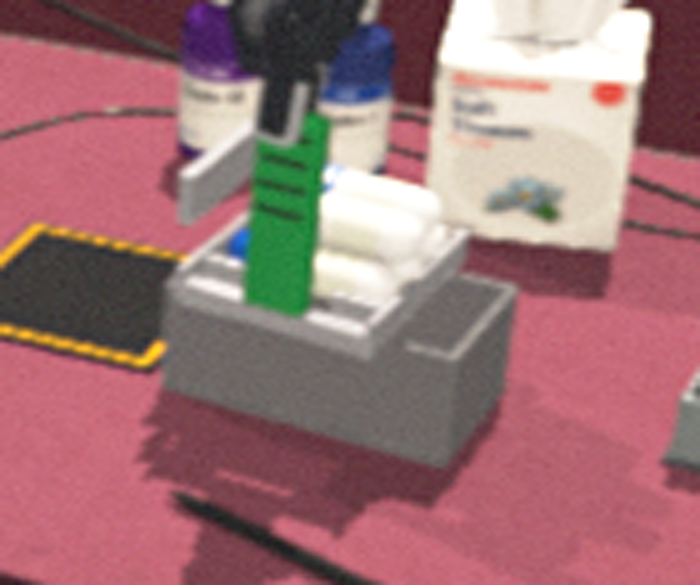

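```bash
cat > pr.py <<'E'
import pickle,sys
from h import *
tag=sys.argv[1]
im,s=pickle.load(open(f"pics/{tag}.pkl","rb"))
P=cloud(im,s)*1000
for c in (300,340,380): print(c,[(r,*P[r,c].round(1)) for r in range(138,160,2)])
for c in (378,382): print(c,[(r,*P[r,c].round(1)) for r in range(256,272,2)])
E
python3 pr.py w15
```

```text
300 [(138, np.float64(541.1), np.float64(-8.8), np.float64(5.7)), (140, np.float64(541.0), np.float64(-11.1), np.float64(5.7)), (142, np.float64(541.0), np.float64(-13.3), np.float64(4.9)), (144, np.float64(525.8), np.float64(-14.0), np.float64(102.9)), (146, np.float64(525.7), np.float64(-15.6), np.float64(103.4)), (148, np.float64(525.6), np.float64(-17.2), np.float64(103.4)), (150, np.float64(527.9), np.float64(-19.3), np.float64(87.9)), (152, np.float64(527.7), np.float64(-21.0), np.float64(88.3)), (154, np.float64(527.8), np.float64(-22.7), np.float64(87.6)), (156, np.float64(524.9), np.float64(-23.5), np.float64(105.6)), (158, np.float64(524.4), np.float64(-24.9), np.float64(108.6))]
340 [(138, np.float64(585.9), np.float64(-12.0), np.float64(5.9)), (140, np.float64(586.0), np.float64(-14.2), np.float64(5.6)), (142, np.float64(585.8), np.float64(-16.4), np.float64(5.8)), (144, np.float64(558.7), np.float64(-16.3), np.float64(100.5)), (146, np.float64(558.1), np.float64(-17.8), np.float64(102.5)), (148, np.float64(557.6), np.float64(-19.4), np.float64(104.1)), (150, np.float64(5
[... 1330 characters left out ...]
.float64(588.9), np.float64(-123.4), np.float64(100.8)), (268, np.float64(629.7), np.float64(-171.9), np.float64(1.0)), (270, np.float64(629.9), np.float64(-174.7), np.float64(0.6))]
382 [(256, np.float64(595.4), np.float64(-117.5), np.float64(93.8)), (258, np.float64(595.4), np.float64(-119.4), np.float64(93.7)), (260, np.float64(595.7), np.float64(-121.6), np.float64(93.0)), (262, np.float64(594.0), np.float64(-121.7), np.float64(97.0)), (264, np.float64(592.8), np.float64(-122.3), np.float64(99.8)), (266, np.float64(592.4), np.float64(-123.6), np.float64(100.9)), (268, np.float64(635.3), np.float64(-173.0), np.float64(-0.6)), (270, np.float64(635.2), np.float64(-175.5), np.float64(-0.3))]
```

Request:
{"name": "move_arm", "arguments": {"targets": [0, 0, 0, 0, 0, -0.025, 0, 2, 0, 0, 0, 0, 0, 2, 0, 0, 0, 0, 0, 1, 0, 0, 0, 0, 0, 0, 0, 0, 0, 0]}}

```text
time_s: 18.8
position: [0.487, -0.0575, 0.1701]
tool_rot: [[-0.069, 0.006, 0.998], [-0.994, 0.085, -0.069], [-0.085, -0.996, -0.0]]
ft_force: [0.5, 0.0, -4.5]
grip_width: 0.0125
```

```bash
python3 shot.py wrist w16; cat > pr2.py <<'E'
import pickle,sys
from h import *
# wall tops via segmentation in levelled tool-centred frame
im,s=pickle.load(open(f"pics/{sys.argv[1]}.pkl","rb"))
P=cloud(im,s)*1000
yaw=np.arctan2(s["tool_rot"][1,2],s["tool_rot"][0,2]); o=s["position"]*1000
c,n=np.cos(yaw),np.sin(yaw)
X=(P[...,0]-o[0])*c+(P[...,1]-o[1])*n; Y=-(P[...,0]-o[0])*n+(P[...,1]-o[1])*c; Z=P[...,2]
hsv=cv2.cvtColor(im["pixels"],cv2.COLOR_RGB2HSV)
u0=float(sys.argv[2]) # expected underside z
g=(hsv[...,1]<70)&(hsv[...,2]>90)&(abs(Z-u0-22)<7)&(X>20)&(X<116)
a=g&(Y>20)&(Y<80); b=g&(Y<-20)&(Y>-80)&(X>97)
for nm,k in (("+y",a),("-y",b)):
    q=np.stack([X[k],Y[k],Z[k]],-1)
    w=q[q[:,2]>np.percentile(q[:,2],85)-1.5] if len(q) else q
    ye=np.percentile(w[:,1],[2,98]) 
    print(nm,len(q),len(w),"med",np.median(w,0).round(1),"Yext",ye.round(1),"Z85",np.percentile(q[:,2],[50,85,95]).round(1))
print(o.round(1))
E
python3 pr2.py w11 102; python3 pr2.py w15 80;python3 pr2.py w16 75; python3 -c "
from h import *
o=env.observe();print(o['tool_rot'],o['position'],o['ft_force'],o['wrist_torque'])"
```

```text
[ 0.48701028 -0.05751634  0.17014173] 18.8
+y 941 546 med [ 72.4  48.7 125.4] Yext [46.4 50.3] Z85 [124.7 125.9 126.4]
-y 264 69 med [108.8 -52.4 125.2] Yext [-54.6 -28.3] Z85 [119.7 125.1 126. ]
[ 483.6 -108.   196.6]
+y 787 520 med [ 66.2  44.  103.5] Yext [35.5 46.4] Z85 [103.1 104.  104.6]
-y 152 41 med [103.8 -36.3 108. ] Yext [-48.2 -21.3] Z85 [ 99.9 107.9 108.7]
[486.7 -57.8 174.8]
+y 761 531 med [67.6 42.8 97.7] Yext [40.4 44.5] Z85 [97.4 98.2 98.7]
-y 149 23 med [106.3 -32.9 102.7] Yext [-51.1 -21.1] Z85 [ 95.3 100.2 103.4]
[487.  -57.5 170.1]
[[-6.92452697e-02  5.83725364e-03  9.97582588e-01]
 [-9.93980623e-01  8.46967774e-02 -6.94908409e-02]
 [-8.48976661e-02 -9.96389674e-01 -6.27341879e-05]] [ 0.4870536  -0.05754955  0.17021323] [ 0.23465084 -0.31762683 -3.39009426] [-0.12330313  0.15702718  0.03499084]
```

```bash
python3 - <<'E'
import pickle
from h import *
for tag,u0 in (("w11",102),("w15",80),("w16",75)):
    im,s=pickle.load(open(f"pics/{tag}.pkl","rb"))
    P=cloud(im,s)*1000
    yaw=np.arctan2(s["tool_rot"][1,2],s["tool_rot"][0,2]); o=s["position"]*1000
    c,n=np.cos(yaw),np.sin(yaw)
    X=(P[...,0]-o[0])*c+(P[...,1]-o[1])*n; Y=-(P[...,0]-o[0])*n+(P[...,1]-o[1])*c; Z=P[...,2]
    # last pixel row above the outer -y edge, for columns X 100..115
    k=(X>100)&(X<116)&(Y<-44)&(Y>-62)&(Z>u0+14)&(Z<u0+30)
    q=np.stack([X[k],Y[k],Z[k]],-1); e=q[q[:,1]<np.percentile(q[:,1],40)]
    k2=(X>30)&(X<110)&(Y>35)&(Y<60)&(Z>u0+14)&(Z<u0+30); q2=np.stack([X[k2],Y[k2],Z[k2]],-1); e2=q2[q2[:,1]>np.percentile(q2[:,1],70)]
    print(tag,len(q),e[:,1:].min(0).round(1),np.median(e,0).round(1),"| +y",e2[:,1].max().round(1),np.median(e2,0).round(1))
E
```

```text
w11 145 [-54.7 116.4] [109.5 -53.  125.1] | +y 50.6 [ 75.7  50.1 124.8]
w15 127 [-60.2  94.3] [108.8 -58.   99.7] | +y 46.4 [ 60.   45.6 103.3]
w16 127 [-61.5  89.3] [109.3 -59.5  96.9] | +y 44.5 [63.2 43.7 97.5]
```

Request:
{"name": "move_arm", "arguments": {"targets": [0, 1, 0, 0, 0, 0, 0, 0.5, 0, 0, 0, 0, 0, 0, 0, 0, 0, 0, 0, 0, 0, 0, 0, 0, 0, 0, 0, 0, 0, 0]}}

```text
time_s: 19.48
position: [0.4871, -0.0574, 0.1688]
tool_rot: [[-0.069, 0.006, 0.998], [-0.994, 0.085, -0.069], [-0.085, -0.996, 0.0]]
ft_force: [0.1, 0.0, -3.2]
grip_width: 0.0123
```

Request:
{"name": "move_arm", "arguments": {"targets": [0, 0.5, 0, 0, 0, 0, 0, 0, 0, 0, 0, 0, 0, 0, 0, 0, 0, 0, 0, 0, 0, 0, 0, 0, 0, 0, 0, 0, 0, 0]}}

```text
time_s: 20.1
position: [0.4871, -0.0573, 0.1682]
tool_rot: [[-0.069, 0.006, 0.998], [-0.994, 0.085, -0.069], [-0.085, -0.996, 0.0]]
ft_force: [-0.5, 0.6, -4.1]
grip_width: 0.0126
```

Request:
{"name": "move_arm", "arguments": {"targets": [-5, 0.43, 0, 0, 0, 0, -8, 0.68, 0, 0, 0, 0, -8, 0.68, 0, 0, 0, 0, -8, 0.68, 0, 0, 0, 0, -5, 0.43, 0, 0, 0, 0]}}

```text
time_s: 20.72
position: [0.4894, -0.0227, 0.1683]
tool_rot: [[-0.069, 0.006, 0.998], [-0.994, 0.085, -0.069], [-0.085, -0.996, 0.0]]
ft_force: [-0.4, 0.2, -3.0]
grip_width: 0.0125
```

```bash
python3 shot.py wrist w17;python3 shot.py side s17; python3 -c "
from h import *
o=env.observe();print(o['tool_rot'],o['position'],o['ft_force'],o['wrist_torque'])
import pickle
im,s=pickle.load(open('pics/s17.pkl','rb'))
c=im['pixels'][140:270,250:390,::-1]; cv2.imwrite('pics/s17c.png',cv2.resize(c,None,fx=5,fy=4.5,interpolation=cv2.INTER_CUBIC))
"
```

```text
[ 0.48943544 -0.02266739  0.16828363] 20.725
[ 0.48941678 -0.02232217  0.1682897 ] 20.775
[[-6.84550324e-02  5.84257525e-03  9.97637095e-01]
 [-9.94027231e-01  8.47917273e-02 -6.87039091e-02]
 [-8.49927803e-02 -9.96381567e-01  3.25846187e-06]] [ 0.48941534 -0.02274072  0.16826311] [ 0.1221603  -0.57433978 -2.76682923] [-0.04943525  0.15411584  0.04931027]
```

View pics/w17.png

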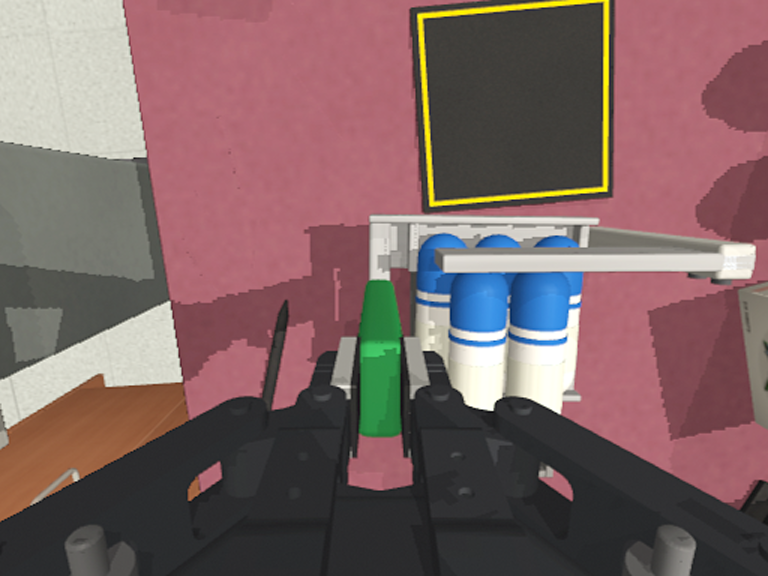

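View pics/s17c.png

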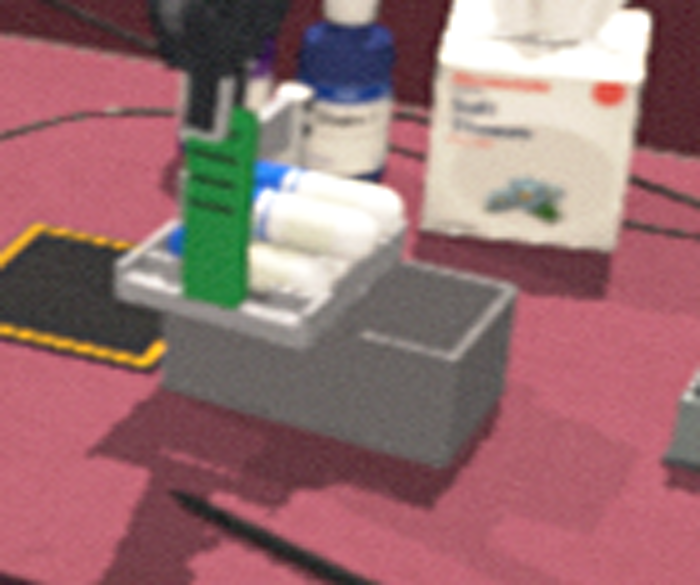

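Request:
{"name": "move_arm", "arguments": {"targets": [-6, 0.51, 0, 0, 0, 0, -8, 0.68, 0, 0, 0, 0, -8, 0.68, 0, 0, 0, 0, -8, 0.68, 0, 0, 0, 0, -4, 0.34, 0, 0, 0, 0]}}

```text
time_s: 21.45
position: [0.4917, 0.0113, 0.1682]
tool_rot: [[-0.069, 0.006, 0.998], [-0.994, 0.085, -0.069], [-0.085, -0.996, -0.0]]
ft_force: [-0.1, -0.7, -3.8]
grip_width: 0.0126
```

```bash
python3 shot.py wrist w18;python3 shot.py side s18; python3 -c "
from h import *
o=env.observe();print(o['tool_rot'],o['position'],o['ft_force'],o['wrist_torque'])
import pickle
im,s=pickle.load(open('pics/s18.pkl','rb'))
c=im['pixels'][140:270,250:390,::-1]; cv2.imwrite('pics/s18c.png',cv2.resize(c,None,fx=5,fy=4.5,interpolation=cv2.INTER_CUBIC))
"
```

```text
[0.4917358  0.01134421 0.16819714] 21.45
[0.4917406  0.01157367 0.16823966] 21.5
[[-6.85295642e-02  5.92018619e-03  9.97631520e-01]
 [-9.93999308e-01  8.50531009e-02 -6.87847849e-02]
 [-8.52588731e-02 -9.96358832e-01  5.60090346e-05]] [0.49179822 0.01128869 0.16830072] [ 0.36826834 -0.26187684 -3.0025109 ] [ 0.09168946  0.1803614  -0.00806429]
```

View pics/w18.png

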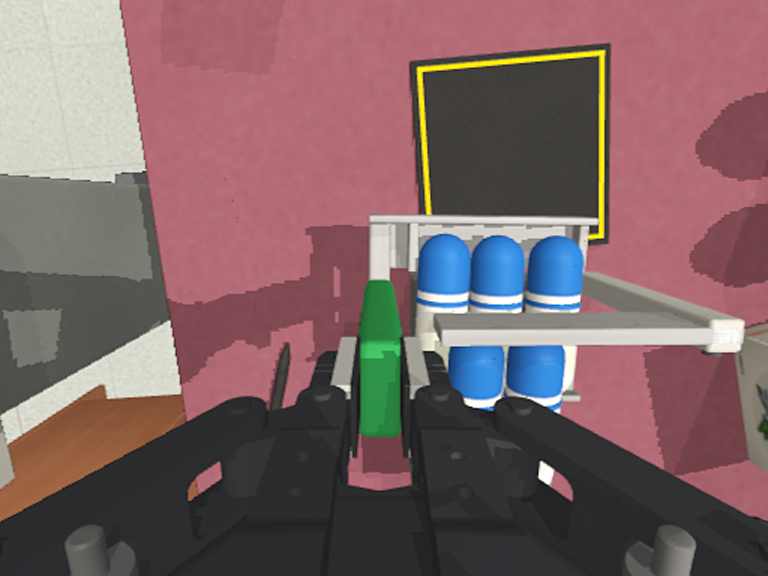

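View pics/s18c.png

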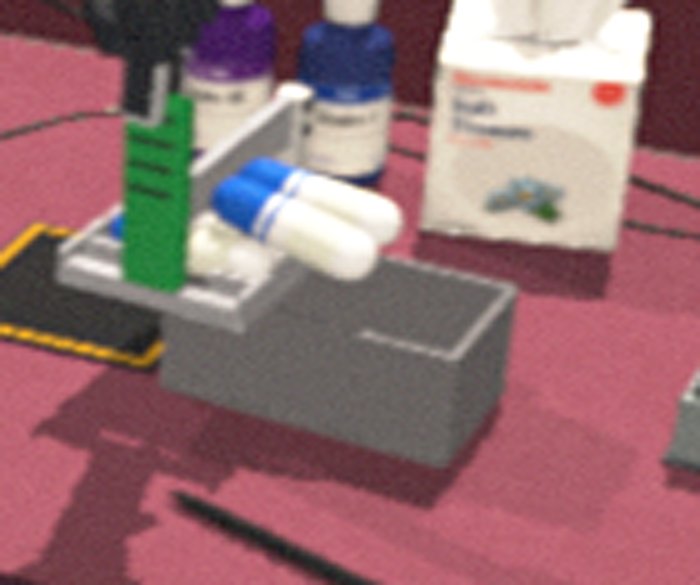

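Request:
{"name": "move_arm", "arguments": {"targets": [-5, 0.43, 0, 0, 0, 0, -6, 0.51, 0, 0, 0, 0, -6, 0.51, 0, 0, 0, 0, -6, 0.51, 0, 0, 0, 0, -6, 0.51, 0, 0, 0, 0]}}

```text
time_s: 22.18
position: [0.4938, 0.0402, 0.1682]
tool_rot: [[-0.069, 0.006, 0.998], [-0.994, 0.085, -0.069], [-0.085, -0.996, -0.0]]
ft_force: [0.0, -0.5, -2.5]
grip_width: 0.0122
```

Request:
{"name": "move_arm", "arguments": {"targets": [-7, 0.6, 0, 0, 0, 0, -7, 0.6, 0, 0, 0, 0, -7, 0.6, 0, 0, 0, 0, -7, 0.6, 0, 0, 0, 0, -5, 0.43, 0, 0, 0, 0]}}

```text
time_s: 22.8
position: [0.4961, 0.0733, 0.1682]
tool_rot: [[-0.069, 0.006, 0.998], [-0.994, 0.085, -0.069], [-0.085, -0.996, -0.0]]
ft_force: [-0.5, 0.1, -4.0]
grip_width: 0.0126
```

```bash
python3 shot.py wrist w19;python3 shot.py side s19;python3 shot.py top t19; python3 -c "
from h import *
o=env.observe();print(o['tool_rot'],o['position'],o['ft_force'],o['wrist_torque'])
import pickle
im,s=pickle.load(open('pics/s19.pkl','rb'))
c=im['pixels'][140:270,250:390,::-1]; c=cv2.resize(c,None,fx=4,fy=4,interpolation=cv2.INTER_CUBIC); cv2.imwrite('pics/s19c.png',c)
im,s=pickle.load(open('pics/t19.pkl','rb'))
c=im['pixels'][120:220,210:340,::-1]; c=cv2.resize(c,None,fx=5,fy=5,interpolation=cv2.INTER_CUBIC); cv2.imwrite('pics/t19c.png',c)
"
```

```text
[0.49612854 0.07326917 0.16820967] 22.8
[0.49610912 0.07368299 0.16825199] 22.85
[0.49610919 0.07327945 0.16823283] 22.9
[[-6.87599938e-02  5.82393211e-03  9.97616231e-01]
 [-9.94022337e-01  8.46034232e-02 -6.90061891e-02]
 [-8.48036356e-02 -9.96397683e-01 -2.82122533e-05]] [0.49609601 0.0729951  0.16822783] [ 0.08936042 -0.36851784 -3.82625488] [-0.08215666  0.12546535 -0.0062137 ]
```

View pics/w19.png

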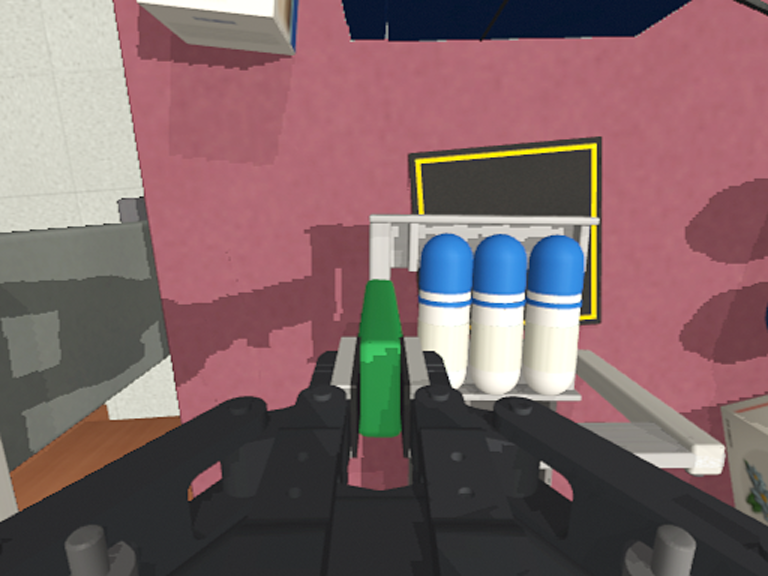

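View pics/s19c.png

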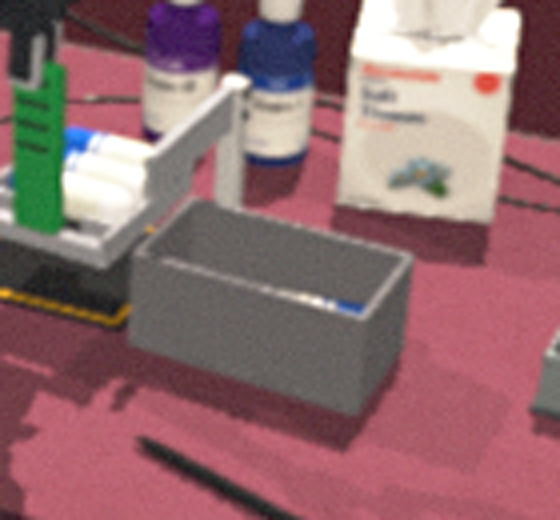

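View pics/t19c.png

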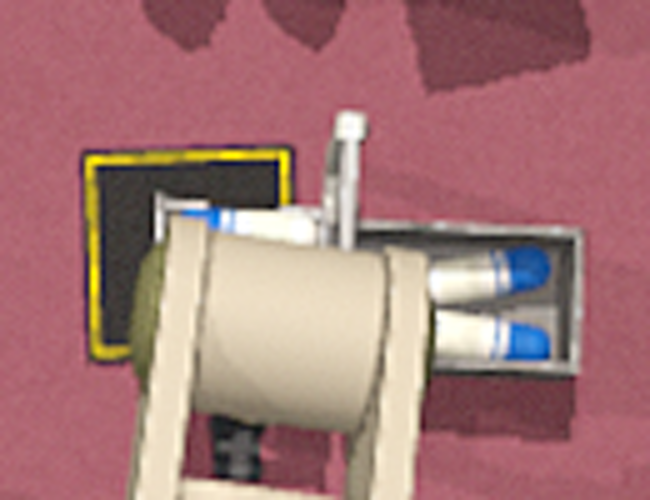

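Request:
{"name": "move_arm", "arguments": {"targets": [0, 0, 0, 0, 0, 0, -6, 0.5, 0, 0, 0, 0, -9, 0.77, 0, 0, 0, 0, -7.6, 0.7, 0, 0, 0, 0, -4, 0.3, 4, 0, 0, 0]}}

```text
time_s: 23.58
position: [0.502, 0.0999, 0.1683]
tool_rot: [[-0.068, 0.006, 0.998], [-0.994, 0.085, -0.069], [-0.085, -0.996, -0.0]]
ft_force: [-0.3, 0.6, -3.4]
grip_width: 0.0125
```

Request:
{"name": "move_arm", "arguments": {"targets": [0, 0, 8, 0, 0, 0, 0, 0, 10, -0.0017, -0.02, 0, 0, 0, 6, -0.0025, -0.03, 0, 0, 0, 0, -0.0026, -0.03, 0, 0, 0, 0, 0, 0, 0]}}

```text
time_s: 24.2
position: [0.5258, 0.0976, 0.1681]
tool_rot: [[0.011, -0.001, 1.0], [-0.996, 0.085, 0.011], [-0.085, -0.996, -0.0]]
ft_force: [0.8, 0.6, -3.4]
grip_width: 0.0128
```

```bash
python3 shot.py wrist w20;python3 shot.py side s20;python3 - <<'E'
from h import *
import pickle
o=env.observe();print(o['tool_rot'],o['position'],o['ft_force'])
im,s=pickle.load(open("pics/w20.pkl","rb"))
P=cloud(im,s)*1000
hsv=cv2.cvtColor(im["pixels"],cv2.COLOR_RGB2HSV);ye=cv2.inRange(hsv,(22,150,120),(34,255,255))
v,u=np.where((ye>0)&(P[...,2]<20)); q=np.array([ray(im,a,b,.003,s) for a,b in zip(u,v)])*1000
print(cv2.minAreaRect(q[:,:2].astype(np.float32)),q.min(0),q.max(0))
u0=72
yaw=np.arctan2(s["tool_rot"][1,2],s["tool_rot"][0,2]); o=s["position"]*1000
c,n=np.cos(yaw),np.sin(yaw)
X=(P[...,0]-o[0])*c+(P[...,1]-o[1])*n; Y=-(P[...,0]-o[0])*n+(P[...,1]-o[1])*c; Z=P[...,2]
k=(X>100)&(X<116)&(Y<-44)&(Y>-70)&(Z>u0+14)&(Z<u0+30)
q=np.stack([X[k],Y[k],Z[k]],-1); e=q[q[:,1]<np.percentile(q[:,1],40)]
k2=(X>30)&(X<110)&(Y>35)&(Y<60)&(Z>u0+14)&(Z<u0+30); q2=np.stack([X[k2],Y[k2],Z[k2]],-1); e2=q2[q2[:,1]>np.percentile(q2[:,1],70)]
print(len(q),e[:,1:].min(0).round(1),np.median(e,0).round(1),"| +y",e2[:,1].max().round(1),np.median(e2,0).round(1))
E
```

```text
[0.52577042 0.09758182 0.16812776] 24.2
[0.52571487 0.09760607 0.16822829] 24.25
[[ 1.06094463e-02 -1.04030325e-03  9.99943177e-01]
 [-9.96334075e-01  8.48810110e-02  1.06594606e-02]
 [-8.48872769e-02 -9.96390552e-01 -1.35949049e-04]] [0.52571024 0.09762013 0.16825586] [ 0.44325608  0.069892   -3.30187163]
((591.0322875976562, 148.17999267578125), (131.0806884765625, 14.172639846801758), 0.6218653321266174) [525.43060584 141.49385173   3.        ] [656.63372066 155.96688229   3.        ]
141 [-62.   93.8] [108.2 -60.1  94.6] | +y 44.7 [63.  43.8 95.4]
```

View pics/w20.png

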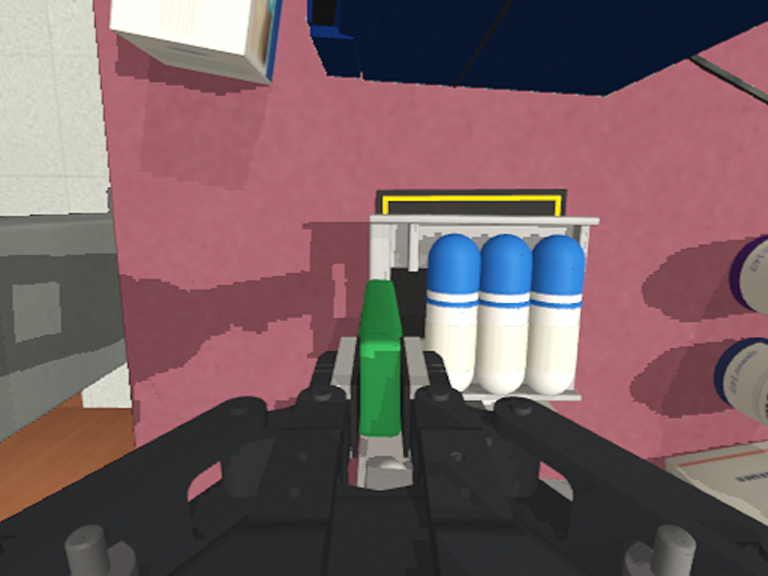

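View pics/s20.png

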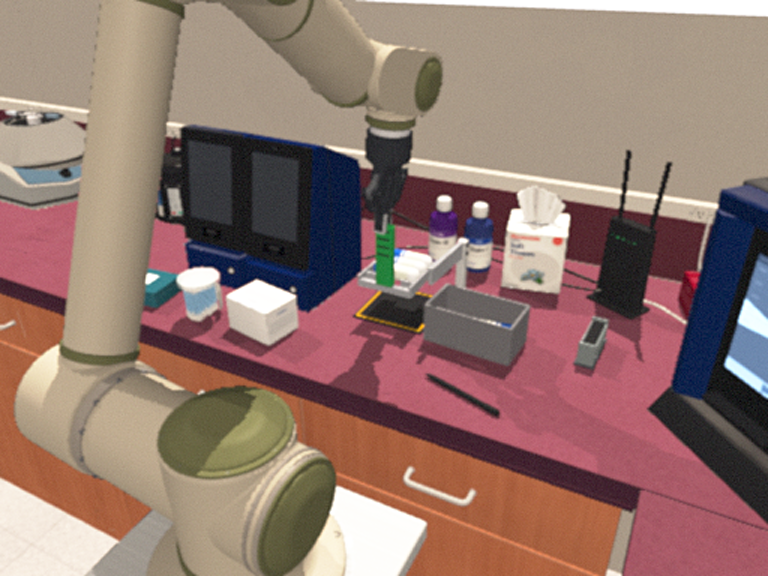

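Request:
{"name": "move_arm", "arguments": {"targets": [0.7, 8, 0, 0, 0, 0, 1.2, 14, 0, 0, 0, 0, 1.4, 16, 0, 0, 0, 0, 1.2, 14, 0, 0, 0, 0, 0.9, 10, 0, 0, 0, 0]}}

```text
time_s: 24.92
position: [0.5256, 0.0975, 0.1048]
tool_rot: [[0.011, -0.002, 1.0], [-0.996, 0.085, 0.011], [-0.085, -0.996, -0.001]]
ft_force: [-0.1, -0.0, -1.8]
grip_width: 0.0128
```

Request:
{"name": "move_arm", "arguments": {"targets": [0.3, 3, 0, 0, 0, 0, 0.1, 1, 0, 0, 0, 0, 0.1, 1, 0, 0, 0, 0, 0, 0.5, 0, 0, 0, 0, 0, 0, 0, 0, 0, 0]}}

```text
time_s: 25.55
position: [0.526, 0.0975, 0.1006]
tool_rot: [[0.011, -0.001, 1.0], [-0.996, 0.085, 0.011], [-0.085, -0.996, 0.0]]
ft_force: [0.5, -0.1, -3.3]
grip_width: 0.0129
```

Request:
{"name": "move_arm", "arguments": {"targets": [0, 0.5, 0, 0, 0, 0, 0, 0.5, 0, 0, 0, 0, 0, 0, 0, 0, 0, 0, 0, 0, 0, 0, 0, 0, 0, 0, 0, 0, 0, 0]}}

```text
time_s: 26.18
position: [0.5259, 0.0976, 0.0995]
tool_rot: [[0.011, -0.001, 1.0], [-0.996, 0.085, 0.011], [-0.085, -0.996, 0.0]]
ft_force: [0.1, -0.7, -3.4]
grip_width: 0.0125
```

Request:
{"name": "move_arm", "arguments": {"targets": [0, 0.5, 0, 0, 0, 0, 0, 0, 0, 0, 0, 0, 0, 0, 0, 0, 0, 0, 0, 0, 0, 0, 0, 0, 0, 0, 0, 0, 0, 0]}}

```text
time_s: 26.8
position: [0.5259, 0.0976, 0.099]
tool_rot: [[0.011, -0.001, 1.0], [-0.996, 0.085, 0.011], [-0.085, -0.996, 0.0]]
ft_force: [-0.2, -0.0, -3.0]
grip_width: 0.0128
```

Request:
{"name": "move_arm", "arguments": {"targets": [0, 0.5, 0, 0, 0, 0, 0, 0, 0, 0, 0, 0, 0, 0, 0, 0, 0, 0, 0, 0, 0, 0, 0, 0, 0, 0, 0, 0, 0, 0]}}

```text
time_s: 27.42
position: [0.5259, 0.0976, 0.0985]
tool_rot: [[0.011, -0.001, 1.0], [-0.996, 0.085, 0.011], [-0.085, -0.996, 0.0]]
ft_force: [0.2, 0.3, -2.6]
grip_width: 0.0126
```

Request:
{"name": "move_arm", "arguments": {"targets": [0, 0.5, 0, 0, 0, 0, 0, 0, 0, 0, 0, 0, 0, 0, 0, 0, 0, 0, 0, 0.3, 0, 0, 0, 0, 0, 0, 0, 0, 0, 0]}}

```text
time_s: 28.05
position: [0.5258, 0.0979, 0.098]
tool_rot: [[0.011, -0.001, 1.0], [-0.996, 0.085, 0.011], [-0.085, -0.996, 0.0]]
ft_force: [-3.8, 2.0, 3.9]
grip_width: 0.0126
```

```bash
python3 shot.py wrist w21;python3 shot.py side s21;python3 - <<'E'
import pickle
from h import *
im,s=pickle.load(open('pics/s21.pkl','rb'))
c=im['pixels'][140:270,220:360,::-1]; cv2.imwrite('pics/s21c.png',cv2.resize(c,None,fx=4,fy=4,interpolation=cv2.INTER_CUBIC))
E
```

```text
[0.52580888 0.09794494 0.09800163] 28.05
[0.52579376 0.09795341 0.09797602] 28.1
```

View pics/s21c.png

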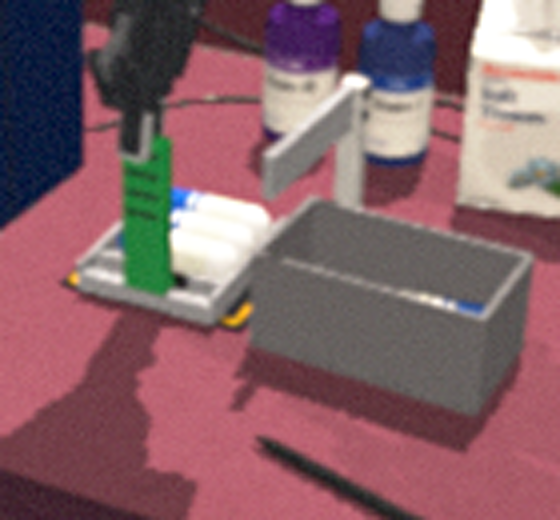

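Request:
{"name": "move_arm", "arguments": {"targets": [0, 0, 0, 0, 0, 0, 0, 0, 0, 0, 0, 0, 0, 0, 0, 0, 0, 0, 0, 0, 0, 0, 0, 0, 0, 0, 0, 0, 0, 0], "hand": 0.2, "squeeze": 20}}

```text
time_s: 28.78
position: [0.526, 0.0977, 0.0976]
tool_rot: [[0.011, -0.001, 1.0], [-0.996, 0.085, 0.011], [-0.085, -0.996, 0.0]]
ft_force: [0.2, 0.0, -0.1]
grip_width: 0.0511
```

Request:
{"name": "move_arm", "arguments": {"targets": [0, 0, 0, 0, 0, 0, 0, -10, 0, 0, 0, 0, 0, -20, 0, 0, 0, 0, 0, -40, 0, 0, 0, 0, 0, -40, 0, 0, 0, 0]}}

```text
time_s: 29.4
position: [0.5259, 0.0882, 0.2092]
tool_rot: [[0.011, -0.001, 1.0], [-0.996, 0.085, 0.011], [-0.085, -0.996, 0.0]]
ft_force: [0.5, -0.4, -1.1]
grip_width: 0.0513
```

Request:
{"name": "move_arm", "arguments": {"targets": [0, -40, -20, 0, 0, 0, 0, -40, -40, 0, 0, 0, 0, -20, -40, 0, 0, 0, 0, 0, -20, 0, 0, 0, 0, 0, 0, 0, 0, 0]}}

```text
time_s: 30.02
position: [0.4053, 0.0786, 0.3081]
tool_rot: [[0.011, 0.001, 1.0], [-0.996, 0.085, 0.011], [-0.084, -0.996, 0.002]]
ft_force: [0.4, -0.5, -0.3]
grip_width: 0.051
```

```bash
python3 shot.py wrist w22;python3 shot.py side s22;python3 shot.py top t22;python3 - <<'E'
import pickle
from h import *
im,s=pickle.load(open('pics/t22.pkl','rb'))
c=im['pixels'][120:250,150:400,::-1]; cv2.imwrite('pics/t22c.png',cv2.resize(c,None,fx=3,fy=3,interpolation=cv2.INTER_CUBIC))
im,s=pickle.load(open('pics/w22.pkl','rb'))
P=cloud(im,s)*1000; hsv=cv2.cvtColor(im["pixels"],cv2.COLOR_RGB2HSV)
x,y,z=P[...,0],P[...,1],P[...,2]
gr=cv2.inRange(hsv,(45,120,60),(80,255,255))
m=(gr>0)&(z>124)&(z<145)
if m.sum(): print("handle",cv2.minAreaRect(P[m][:,:2].astype(np.float32)),np.median(z[m]))
m=(hsv[...,1]<70)&(hsv[...,2]>90)&(z>6)&(z<45)&(x>480)&(x<680)&(y>20)&(y<165)
n,l,st,_=cv2.connectedComponentsWithStats(m.astype(np.uint8))
print("scoop",cv2.minAreaRect(P[m][:,:2].astype(np.float32)))
ye=cv2.inRange(hsv,(22,150,120),(34,255,255)); v,u=np.where((ye>0)&(z<20)); q=np.array([ray(im,a,b,.003,s) for a,b in zip(u,v)])*1000
print("mat",cv2.minAreaRect(q[:,:2].astype(np.float32)))
E
```

```text
[0.40530983 0.07864499 0.30805435] 30.025
[0.40611799 0.07857559 0.30758208] 30.075
[0.40650861 0.07852995 0.30719507] 30.125
handle ((523.1114501953125, 90.70443725585938), (32.77198028564453, 13.998180389404297), 89.63793182373047) 133.20075554600822
scoop ((579.3802490234375, 90.46151733398438), (124.36848449707031, 105.5193099975586), 0.085602767765522)
mat ((591.9281616210938, 90.708984375), (132.21144104003906, 130.81710815429688), 0.80472332239151)
```

View pics/w22.png

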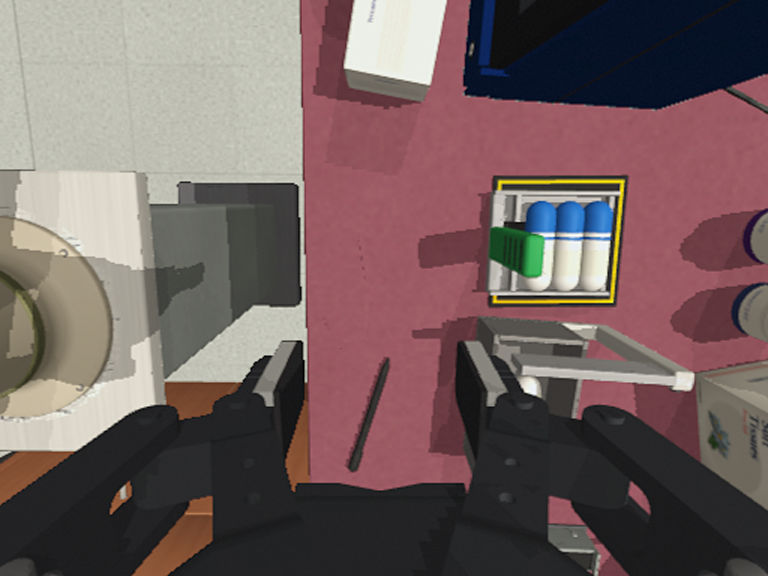

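View pics/t22c.png

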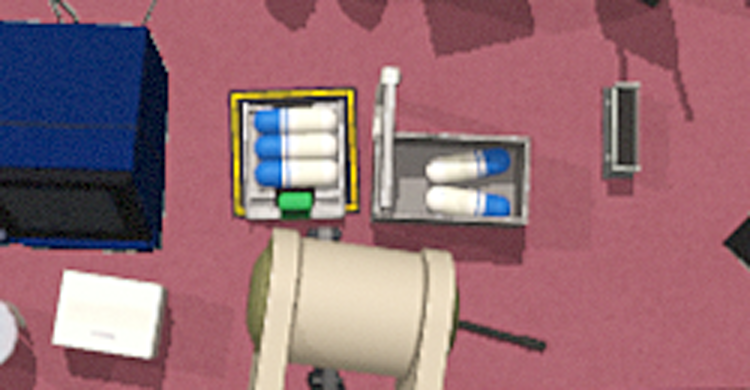

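View pics/s22.png

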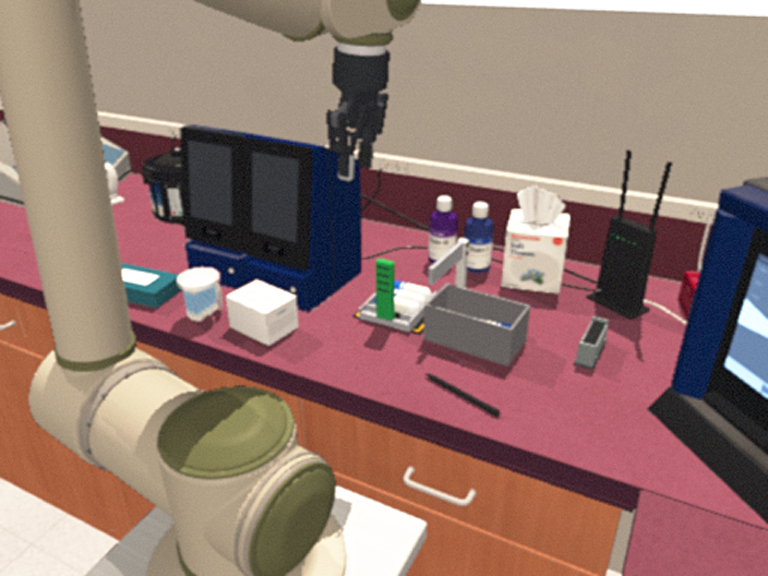

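Request:
{"name": "move_arm", "arguments": {"targets": [0, 0, 0, 0, 0, 0, 0, 0, 0, 0, 0, 0, 0, 0, 0, 0, 0, 0, 0, 0, 0, 0, 0, 0, 0, 0, 0, 0, 0, 0]}}

```text
time_s: 30.8
position: [0.4061, 0.0786, 0.3069]
tool_rot: [[0.011, -0.001, 1.0], [-0.996, 0.085, 0.011], [-0.085, -0.996, 0.0]]
ft_force: [-1.0, -0.1, -0.6]
grip_width: 0.0511
```

```bash
python3 -c "
from rig import env
print(env.close_job())"
```

```text
the job is handed in; nothing more can be done
None
```

I handed the job in at 30.8 s with the task done as far as my checks show. I lifted all five tubes off the rack and ran the scoop under the strike bar. Then I set it down on the mat with three tubes and let go.

**Last checks:**
- The scoop's origin is about 3 mm from the mat's centre and its turn is within 1° of the mat's. It stands flat, with three tubes in one layer.
- The two upper tubes lie in the tray, below its rim.
- The gripper is open and well clear. The marker, carton and bud tub look unmoved in the pictures, but I did not measure their positions.

**What went wrong on the way:** my first drag pressed too hard on the rim, with an upward force of about 25 N. The scoop rolled in the grip by several degrees; one reading said about 7.6° and another about 11°, and both are under the 0.4 rad limit. I lifted it, levelled it by turning the tool about 5°, and raised the squeeze to 120 N. I did the rest of the drag with almost no load on the rim, probably hovering up to about 1 mm above it. My height estimate was inside the judged range, but it was not a firm drag along the rim for the whole length.

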